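# Make up two parts kits on their boards

### The arm

A 6-joint arm with a two-finger parallel gripper is mounted at the origin on a cart in front of the work surface, level with it; the furniture and walls round the work are solid. World frame = base frame: x ahead of the robot, y to its left, z up, the work surface at z = 0. Lengths are in m, angles in rad, forces in N, time in s.
With the tool pointing down it reaches from about 0.275 to 1 m from the base axis. Payload 8.4 kg.
Tool frame: the origin (TCP) lies at the very end of the fingers, on their centre line; the grasp point (between the pads) lies 19 mm behind it; z points along the fingers, x is the direction in which the jaws open and shut, and the axes are right-handed (so a half turn about z gives the same grasp; the last joint's range is limited). The gripper opens to 85 mm and grips with 20 to 120 N. Pads are 22 mm wide; open, the fingers measure 114 mm over their backs; the gripper's body (76 mm by 85 mm) begins 54 mm behind the grasp point. The pads swing forward as they close: fully open they stand 13 mm farther back than shut.
Start: joints at [1.231, 0.353, 1.633, -0, 1.155, -0.002], TCP at [0.207, 0.59, 0.231] pointing down, gripper open.
Joint ranges: [-2.63, 2.63], [-0.92, 2.1], [0.06, 2.66], [-1.3, 4.44], [0, 2.69], [-3.02, 3.02]. Speed limits (rad/s): [2.22, 2.22, 2.79, 3.14, 3.14, 3.14].

### API

Orientations are given as a 3x3 rotation matrix whose columns are the frame's x, y, z axes.
In Python, from station import r gives the robot as it stands.
- The arm moves only by the tool drive_tool, never from a script. Its argument "targets" is a list of rows, each an object of numbers: "ax", "ay", "az": the turn, a rotation vector about the tool's x, y, z in units of 6 degrees (1.0 is 6 degrees); "dx", "dy", "dz": the shift along the tool's x, y, z in m; "jaw": the finger opening in m, from 0 to 0.0854. In form: [{"ax": .., "ay": .., "az": .., "dx": .., "dy": .., "dz": .., "jaw": ..}, ...]. A call has 1 to 20 rows; each row shifts and turns the commanded pose from where the row before left it, along the tool's axes as they then stand; what a row does not reach is not made up. A row lasts 1/12 s, in which the tool goes at most 41.7 mm and 7.16 degrees, less where a joint would pass 70% of its speed; a pose out of reach is approached as far as the arm can. A call is refused whole if a number of a shift passes 0.0417 or a number of a turn 1, either way. A call with a gripper value outside its range is refused whole. The fingers move at their own pace and stop on an object; the grip force is fixed at half the most. Time passes only in rows, so rows that do not move let the fingers close. It gives the time, the measured TCP pose, the force and the opening at its end, in the units of the state.
- r.get_obs(): the state, without advancing time (a new reading comes with each control period).
- r.camera(name): name is "scene" or "top"; returns (picture, depth): 400x640x3 uint8, blue, green, red; 400x640 float32, m along the optical axis (not along the pixel's ray), 0 where there is no reading.
- r.calibration(name): a dict with "fx", "fy", "cx", "cy" (pixels), "pose" (4x4, takes a point from camera to world coordinates). Camera axes: x right, y down, z forward; pixel columns grow to the right and rows downward; lengths in m; the calibration is good to about 2 mm. A picture is of the moment at which its call begins. calibration takes no time and is no camera call.
- r.close_job(): hands the job in, once; it reports no verdict.
The state is a dict: "time_s": time; "qpos": joint angles; "qd": joint speeds; "effort": joint torques, N m; "eef_pos": TCP position; "tcp_rot": TCP orientation; "ft_force": force on the tool from outside, world axes, zero at the start; "wrist_torque": the same for the moment, N m; "grip_width": finger opening in m.
Only numpy, scipy, OpenCV 4.12 (cv2) and the standard library are available. Lean on these libraries where they do the work, as an engineer would, in place of code of your own. Each camera call takes 0.05 s, during which the arm holds its last target.

### The job

Make up the two kits from the loose stock: the brass hose fitting, the blue capped nut and the pale spacer ring go on the red board, and after that kit is complete, put the dark bushing and the bright grey nut on the yellow board. Set each part the same way up as it stands now, in the middle of a round spot, one part to a spot (any spot of its board). Leave the rusty nut and the rusty bolt where they lie.

Things in the scene. Friction and masses are not known exactly. Their poses are not given: they have to be found in the camera images.
- fitting_centre (a point): brass-yellow hose fitting, 40 mm tall, standing on its hexagonal base with the threaded neck up; base 24 mm across flats, 27 mm across corners (hexagon; flats face along its own x axis and every 60 degrees from it, corners along y; the neck is narrower). Stands on the bench with its z axis up; the point is its centre, half-way up (20 mm above its underside). To go on the red board.
- cap_nut_centre (a point): blue capped nut, 20 mm tall, hexagonal base 19 mm across flats, 22 mm across corners (hexagon; flats face along its own x axis and every 60 degrees from it, corners along y; the dome is narrower). Stands on the bench with its z axis up; the point is its centre, half-way up (10 mm above its underside). To go on the red board.
- spacer_centre (a point): pale steel spacer ring, round, 38 mm outer diameter, 12 mm high, bore about 18 mm. Stands on the bench with its z axis up; the point is its centre, half-way up (6 mm above its underside). To go on the red board.
- bushing_centre (a point): dark, nearly black bushing standing on end, round, 26 mm outer diameter, 16 mm high, bore about 14 mm. Stands on the bench with its z axis up; the point is its centre, half-way up (8 mm above its underside). To go on the yellow board.
- bright_nut_centre (a point): bright grey hexagon nut, 23 mm across flats, 25 mm across corners, 11 mm high (hexagon; flats face along its own x axis and every 60 degrees from it, corners along y). Stands on the bench with its z axis up; the point is its centre, half-way up (5.5 mm above its underside). To go on the yellow board.
- rusty_nut_centre (a point): rusty brown hexagon nut, 19 mm across flats, 22 mm across corners, 10 mm high; belongs to neither kit, stays where it lies. The point is its centre, half-way up. (All the stock lies in front of tall fixed machine fixtures, which begin about 0.62 m ahead of the robot on the right and 0.70 m elsewhere.)
- rusty_bolt_centre (a point): short rusty brown hexagon-headed bolt lying on its side, 41 mm long (its x), 24 mm wide, 13 mm high; belongs to neither kit, stays where it lies. The point is its centre, half-way up.
- red_board: red kit board, a flat plate fixed to the bench, 66 mm (its x) by 184 mm (its y), 8 mm thick, with three grey round spots with a white edge, 47 mm in diameter, level with its top. Origin: centre of the underside; z up. Spot centres lie at x = 0 and y = -62, 0 and +62 mm in its frame, 8 mm above the origin.
- yellow_board: yellow kit board, a flat plate fixed to the bench, 66 mm (its x) by 122 mm (its y), 8 mm thick, with two grey round spots with a white edge, 47 mm in diameter, level with its top. Origin: centre of the underside; z up. Spot centres lie at x = 0 and y = -31 and +31 mm in its frame, 8 mm above the origin.
There are look-alikes about, which are no part of the job. Leave any orange look-alike of the part that bears bushing_centre alone.

How it is judged:
By the outcome, as a careful person would: the job done as asked, in the order asked, and still so for the second after the job is handed in, with the robot touching nothing.
It also fails if it takes over 120 s, if anything falls off the work surface, if the arm or the gripper's body presses on something with over 40 N, if the wrist force passes 120 N, or if a joint passes its speed limit or range.

## Working session

There is one attempt and no reset: what is moved stays moved. The work goes in short steps, Python scripts to look and compute and a tool call to move; the robot and the scene stay as the last step left them, time stands still between calls to the robot, and variables do not carry over. Pictures are saved under pics/ and viewed, and the job is handed in when it is done.

Besides the shell and the picture viewer there is one more tool, called after "Request:" as name(argument=value, ...) on one line, values as JSON. drive_tool: Moves the arm, as the interface text tells. Its arguments: {"type":"object","properties":{"targets":{"type":"array","items":{"type":"object","properties":{"ax":{"type":"number"},"ay":{"type":"number"},"az":{"type":"number"},"dx":{"type":"number"},"dy":{"type":"number"},"dz":{"type":"number"},"jaw":{"type":"number"}}}}},"required":["targets"]}

```bash
mkdir -p pics; ls
python3 - <<'E'
from station import r
import cv2,numpy as np
o=r.get_obs()
for k in o: print(k,np.round(o[k],3).tolist())
for n in("scene","top"):
    im,d=r.camera(n); cv2.imwrite(f"pics/{n}0.png",im); np.save(f"{n}0.npy",d)
    c=r.calibration(n); print(n,c["fx"],c["fy"],c["cx"],c["cy"]);print(np.round(c["pose"],4))
E
```

```text
pics
time_s 0.0
qpos [1.231, 0.354, 1.634, -0.0, 1.155, -0.002]
qd [0.002, -0.0, -0.001, 0.001, 0.002, -0.003]
effort [-0.002, -60.525, -34.207, -0.0, 0.009, -0.0]
eef_pos [0.207, 0.589, 0.231]
tcp_rot [[0.331, 0.943, -0.0], [0.943, -0.331, -0.001], [-0.001, 0.0, -1.0]]
ft_force [0.112, -0.554, 0.867]
wrist_torque [0.013, -0.008, 0.019]
grip_width 0.085
scene 504.9508546101091 504.9508546101091 315.4438995904477 196.8445377604054
[[ 0.8582 -0.2733  0.4346  0.1917]
 [-0.5133 -0.4684  0.7191 -0.7618]
 [ 0.007  -0.8402 -0.5422  0.5042]
 [ 0.      0.      0.      1.    ]]
top 423.1074399028233 423.1074399028233 320.0527839807049 203.05668876581313
[[-0.0266 -0.9775  0.2094  0.3597]
 [-0.9996  0.0252 -0.0094 -0.1477]
 [ 0.004  -0.2095 -0.9778  0.8912]
 [ 0.      0.      0.      1.    ]]
```

View pics/scene0.png

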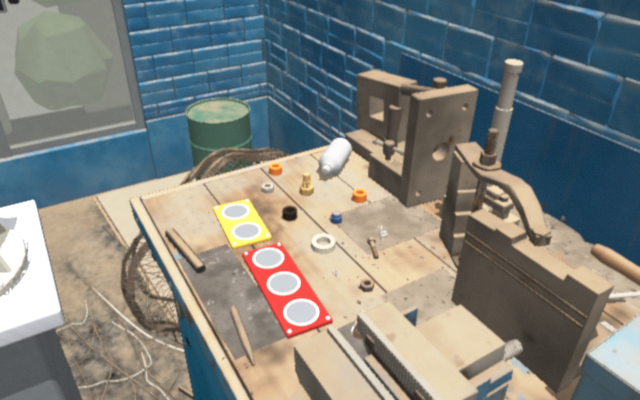

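View pics/top0.png

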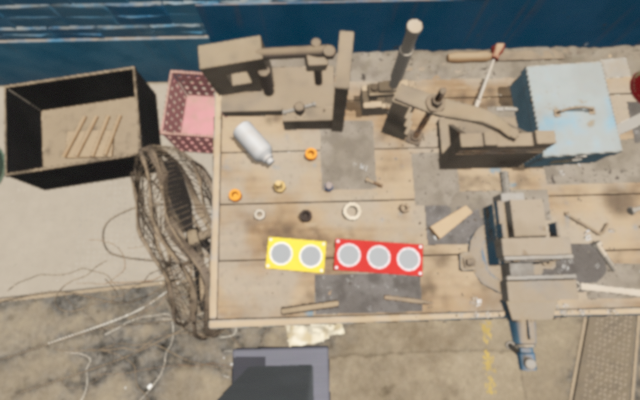

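The scene view shows these parts: nut (267,187), fitting (307,184), bushing (290,213), cap nut (336,217), ring (323,243), bolt (374,247), rusty nut (367,285), and two orange rings at (276,169) and (359,195). The top view shows the same parts: nut (259,213), fitting (279,186), bushing (305,215), cap nut (328,186), ring (352,211), and orange rings at (311,154) and (234,194). I'll enlarge both views.

```bash
python3 - <<'E'
import cv2,numpy as np
a=cv2.imread("pics/top0.png")[130:290,210:430]; b=cv2.imread("pics/scene0.png")[150:340,200:400]
cv2.imwrite("pics/topc.png",cv2.resize(a,None,fx=3.6,fy=3.6,interpolation=cv2.INTER_CUBIC))
cv2.imwrite("pics/scenec.png",cv2.resize(b,None,fx=3.1,fy=3.1,interpolation=cv2.INTER_CUBIC))
E
cat > h.py <<'E'
import numpy as np,cv2
from station import r
C={n:r.calibration(n) for n in("scene","top")}
def ray(n,u,v):
    c=C[n];P=np.array(c["pose"]);d=P[:3,:3]@np.array([(u-c["cx"])/c["fx"],(v-c["cy"])/c["fy"],1.]);return P[:3,3],d
def plane(n,u,v,z):
    o,d=ray(n,u,v);return o+d*(z-o[2])/d[2]
def dep(n,u,v,D):
    o,d=ray(n,u,v);return o+d*D
def proj(n,p):
    c=C[n];P=np.array(c["pose"]);q=P[:3,:3].T@(np.array(p)-P[:3,3]);return np.array([c["fx"]*q[0]/q[2]+c["cx"],c["fy"]*q[1]/q[2]+c["cy"]])
def tri(a,b):
    o1,d1=ray("top",*a);o2,d2=ray("scene",*b)
    s=np.linalg.lstsq(np.c_[d1,-d2],o2-o1,rcond=None)[0];p,q=o1+d1*s[0],o2+d2*s[1];return (p+q)/2,np.linalg.norm(p-q)
E
```

```text
(no output)
```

View pics/topc.png

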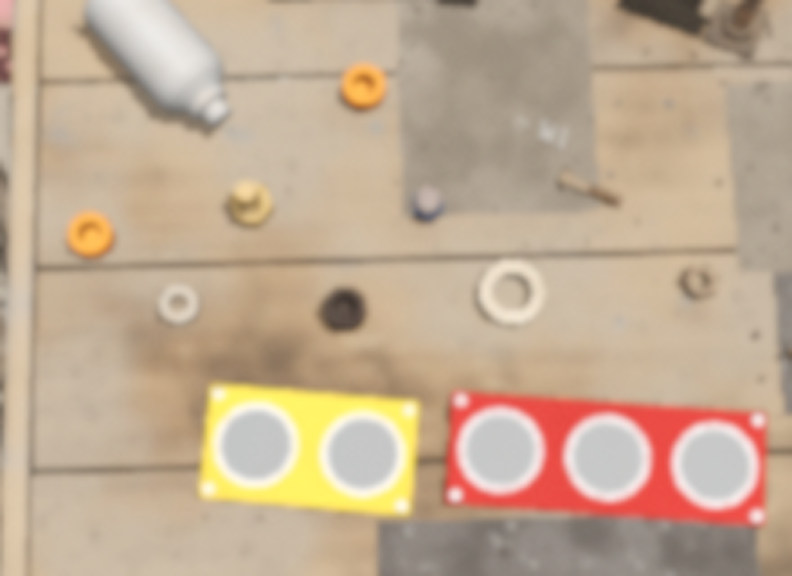

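View pics/scenec.png

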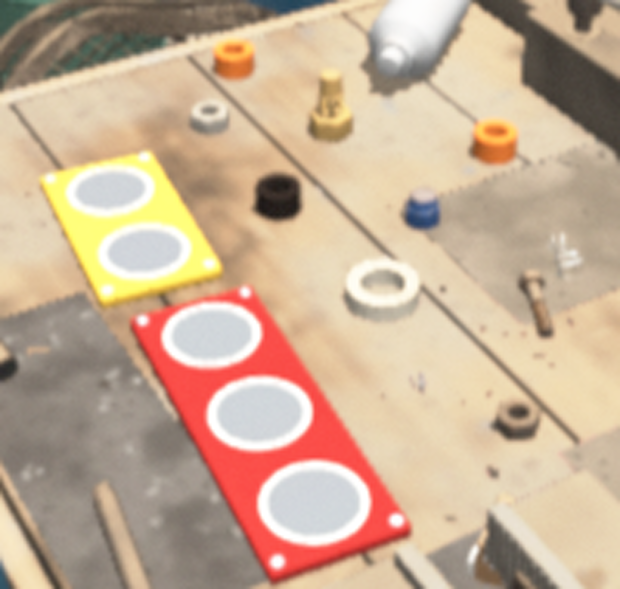

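The text matches each part. The dark bushing is the black ring at top (305,215), and both orange rings at (311,154) and (234,194) are excluded. The bright nut is the grey one at (259,213); the brown one at (403,208) is the rusty nut. Next I'll measure with colour masks and depth.

```bash
cat > m.py <<'E'
from h import *
import sys
def ell(n,im,z,kind,box,sat=None,mn=15):
    pass
def grid(n,D,box):
    u0,u1,v0,v1=box
    V,U=np.mgrid[v0:v1,u0:u1]; c=C[n];P=np.array(c["pose"]);d=D[v0:v1,u0:u1]
    q=np.stack([(U-c["cx"])/c["fx"]*d,(V-c["cy"])/c["fy"]*d,d],-1)
    return q@P[:3,:3].T+P[:3,3],U,V
E
python3 - <<'E'
from m import *
boxes={"top":dict(fit=(266,293,172,200),cap=(317,340,174,198),ring=(338,366,197,226),bush=(293,318,203,228),nut=(248,271,203,224),rnut=(394,412,199,217)),
"scene":dict(fit=(296,318,168,198),cap=(327,345,207,228),ring=(308,340,228,256),bush=(279,301,203,224),nut=(258,277,179,195),rnut=(358,377,277,294))}
for n in boxes:
    D=np.load(n+"0.npy"); print(n,"zeros",(D==0).mean())
    for k,b in boxes[n].items():
        X,U,V=grid(n,D,b); z=X[...,2]; t=np.median(np.r_[z[0],z[-1],z[:,0],z[:,-1]])
        m=z>t+.004; zt=np.percentile(z[m],95) if m.any() else 0
        m2=z>zt-.004
        print(k,"table",round(t*1e3,1),"npx",m.sum(),"top z",round(zt*1e3,1),"xy all mid",np.round([(X[m][:,i].min()+X[m][:,i].max())*500 for i in(0,1)],1),"size",np.round([np.ptp(X[m][:,i])*1e3 for i in(0,1)],1),"top mid",np.round([(X[m2][:,i].min()+X[m2][:,i].max())*500 for i in(0,1)],1))
# boards
for n in("top","scene"):
    im=cv2.imread(f"pics/{n}0.png"); D=np.load(n+"0.npy"); H=cv2.cvtColor(im,cv2.COLOR_BGR2HSV)
    for k,(lo,hi) in dict(yel=((24,120,120),(34,255,255)),red=((0,150,120),(6,255,255))).items():
        m=cv2.inRange(H,lo,hi)
        nn,L,S,ce=cv2.connectedComponentsWithStats(m); i=1+S[1:,4].argmax(); m=(L==i).astype(np.uint8)
        cs,hi_=cv2.findContours(m,cv2.RETR_CCOMP,cv2.CHAIN_APPROX_NONE)
        o=max(cs,key=cv2.contourArea)
        pts=np.array([plane(n,u,v,.008)[:2] for u,v in o[:,0]],np.float32)
        print(n,k,"rect",cv2.minAreaRect(pts*1000),"z",np.round(np.median([dep(n,u,v,D[v,u])[2] for v,u in zip(*np.nonzero(m))])*1e3,1))
        for c in cs:
            if cv2.contourArea(c)>80 and c is not o:
                p=np.array([plane(n,u,v,.008)[:2] for u,v in c[:,0]],np.float32); print("  spot",np.round(np.array(cv2.minEnclosingCircle(p*1000)[0]),1),[np.round(x,1) for x in cv2.fitEllipse(p*1000)], cv2.fitEllipse(c)[0])
E
```

```text
top zeros 0.00373828125
fit table -0.3 npx 128 top z 41.4 xy all mid [ 490.3 -100.5] size [261.3  94.4] top mid [ 475.4 -106.7]
cap table 0.5 npx 76 top z 21.6 xy all mid [ 479.8 -166.5] size [240.3  37.5] top mid [ 474.5 -165.1]
ring table -0.2 npx 174 top z 15.1 xy all mid [ 460.4 -195.1] size [201.5  94.7] top mid [ 453.1 -195.1]
bush table -0.6 npx 112 top z 19.1 xy all mid [ 446.4 -130.4] size [173.4  34.6] top mid [ 446.4 -130.5]
nut table -0.4 npx 82 top z 13.3 xy all mid [526.9 -23.8] size [23.5 30.7] top mid [526.9 -28.5]
rnut table -0.4 npx 62 top z 12.9 xy all mid [ 451.1 -246.3] size [182.8 197.2] top mid [ 450.8 -246.3]
scene zeros 0.00403125
fit table 0.6 npx 215 top z 40.5 xy all mid [ 396.1 -411.4] size [408.9 700.8] top mid [ 393.5 -412.9]
cap table 0.8 npx 118 top z 20.0 xy all mid [ 586.1 -178.8] size [19.2 18.3] top mid [ 585.3 -177.7]
ring table 0.1 npx 319 top z 13.7 xy all mid [ 370.7 -483.9] size [358.  555.6] top mid [ 370.7 -483.9]
bush table 0.0 npx 189 top z 17.6 xy all mid [ 363.5 -437.7] size [343.7 648.1] top mid [ 363.5 -437.7]
nut table 0.1 npx 103 to
[... 856 characters left out ...]
.3, 56.8]), np.float64(31.9)] (348.5317077636719, 254.53172302246094)
scene yel rect ((442.2355041503906, -104.87345886230469), (124.95125579833984, 65.60726165771484), 83.4284896850586) z 8.6
  spot [ 439.8 -133. ] [array([ 439.2, -133.1]), array([52.9, 58.9]), np.float64(158.9)] (246.1187286376953, 230.54119873046875)
scene red rect ((431.2422790527344, -277.891845703125), (187.40553283691406, 65.85757446289062), 84.36357116699219) z 8.4
  spot [ 426.8 -336.7] [array([ 427.2, -336.9]), array([51.3, 54.7]), np.float64(154.6)] (300.9334716796875, 311.8625793457031)
  spot [ 432.6 -274.8] [array([ 433. , -274.9]), array([52. , 55.4]), np.float64(154.7)] (283.1536865234375, 282.97662353515625)
```

```bash
cat > obj.py <<'E'
from m import *
def meas(n,D,b,zmin=.004,band=.004):
    X,U,V=grid(n,D,b); z=X[...,2].copy(); z[D[b[2]:b[3],b[0]:b[1]]==0]=-1
    m=(z>zmin)&(z<.06); nn,L,S,ce=cv2.connectedComponentsWithStats(m.astype(np.uint8),connectivity=8)
    m=L==1+S[1:,4].argmax()
    zt=np.percentile(X[m][:,2],90)
    m2=m&(z>zt-band)
    f=lambda m:(np.round((X[m][:,:2].min(0)+X[m][:,:2].max(0))*500,1),np.round(np.ptp(X[m][:,:2],axis=0)*1e3,1))
    return m.sum(),round(zt*1e3,1),f(m),f(m2),np.round(X[m2][:,:2].mean(0)*1e3,1)
boxes={"top":dict(fit=(266,293,172,200),cap=(317,340,174,198),ring=(338,366,197,226),bush=(293,318,203,228),nut=(248,271,203,224),rnut=(394,412,199,217),bolt=(362,385,174,192)),
"scene":dict(fit=(296,318,168,198),cap=(327,345,207,228),ring=(308,340,228,256),bush=(279,301,203,224),nut=(258,277,179,195),rnut=(358,377,277,294),bolt=(366,382,233,262))}
E
python3 - <<'E'
from obj import *
for k in boxes["top"]:
    for n in("top","scene"): print(k,n,*meas(n,np.load(n+"0.npy"),boxes[n][k]))
E
```

```text
fit top 118 40.7 (array([586.3, -71.2]), array([25. , 25.1])) (array([586. , -70.7]), array([10.4, 10.7])) [586.2 -70.9]
fit scene 219 39.0 (array([588.1, -73.2]), array([25. , 24.5])) (array([588.7, -71.8]), array([13.1, 15.5])) [587.9 -72.7]
cap top 73 20.6 (array([ 584.2, -175.6]), array([20.4, 19.3])) (array([ 583.5, -176.1]), array([13.1, 12.9])) [ 583.7 -175.7]
cap scene 119 19.5 (array([ 585.8, -178.8]), array([19.8, 18.3])) (array([ 585.3, -177.7]), array([14. , 14.2])) [ 585.  -178.4]
ring top 168 13.9 (array([ 528.5, -224.3]), array([36.7, 36.3])) (array([ 529.3, -224.3]), array([35.1, 36.3])) [ 528.9 -223.9]
ring scene 318 13.3 (array([ 530.7, -225.9]), array([38.1, 39.6])) (array([ 530.7, -225.9]), array([38. , 39.6])) [ 530.1 -226.3]
bush top 106 18.0 (array([ 520.8, -125.7]), array([24.6, 25.2])) (array([ 521.2, -124.9]), array([23.9, 23.3])) [ 521.4 -125.4]
bush scene 185 17.2 (array([ 522.6, -126.9]), array([25.5, 26.5])) (array([ 522.9, -126.9]), array([25. , 26.4])) [ 522.8 -127.4]
nut top 80 12.7 (array([526.9, -28.4]), array([23.5, 21.4])) (array([526.9, -28.4]), array([23.5, 21.4])) [526.9 -27.6]
nut scene 102 12.6 (array([530. , -28.5]), array([24. , 25.1])) (array([530. , -28.2]), array([24. , 24.5])) [529.1 -29.9]
rnut top 57 11.6 (array([ 533.3, -335.4]), array([18.3, 19.2])) (array([ 533. , -335.4]), array([17.7, 19.2])) [ 533.4 -336.3]
rnut scene 134 10.7 (array([ 534.1, -338.3]), array([19.1, 20.7])) (array([ 534.1, -337.9]), array([19.1, 19.9])) [ 534.3 -338.3]
bolt top 76 12.1 (array([ 593.1, -273.6]), array([23.2, 39.2])) (array([ 592.4, -272.2]), array([19.5, 36.5])) [ 593.4 -266.4]
bolt scene 137 12.3 (array([ 598.9, -265.4]), array([34. , 57.4])) (array([ 595.1, -274.1]), array([20.7, 39.8])) [ 595.5 -267.8]
```

Run:
```python
from obj import *
# support widths vs direction for hex parts
rows=[]
for k in("fit","cap","nut"):
  for n in("top","scene"):
    b=boxes[n][k];D=np.load(n+"0.npy");X,U,V=grid(n,D,b); z=X[...,2].copy(); z[D[b[2]:b[3],b[0]:b[1]]==0]=-1
    m=(z>.003)&(z<.06);_,L,S,_=cv2.connectedComponentsWithStats(m.astype(np.uint8));m=L==1+S[1:,4].argmax()
    P=X[m][:,:2]*1e3
    a=np.radians(np.arange(0,180,5)); w=np.array([np.ptp(P@[np.cos(t),np.sin(t)]) for t in a])
    A=np.c_[np.ones_like(a),np.cos(2*a),np.sin(2*a),np.cos(6*a),np.sin(6*a)]
    c=np.linalg.lstsq(A,w,rcond=None)[0]; ph=np.degrees(np.arctan2(-c[4],-c[3]))/6
    print(k,n,"flat normal dir (mod60)",round(ph,1),"amp",np.round(np.hypot(c[3],c[4]),2),np.round(w[::3],1))
im=cv2.imread("pics/scene0.png"); t=cv2.imread("pics/top0.png")
L=[]
for k in("fit","cap","nut"):
  r2=[]
  for I,n in((im,"scene"),(t,"top")):
    b=boxes[n][k]; cu,cv_=(b[0]+b[1])//2,(b[2]+b[3])//2
    r2.append(cv2.resize(I[cv_-16:cv_+16,cu-16:cu+16],(260,260),interpolation=cv2.INTER_CUBIC))
  L.append(np.vstack(r2))
cv2.imwrite("pics/hex.png",np.hstack(L))
```

```text
fit top flat normal dir (mod60) -16.2 amp 0.49 [25.  24.5 23.  23.4 24.5 25.5 25.1 24.  24.2 24.9 25.1 24.5]
fit scene flat normal dir (mod60) -0.2 amp 0.48 [25.  26.  26.4 25.  22.7 23.6 24.8 25.  25.  25.4 24.2 25.2]
cap top flat normal dir (mod60) -25.8 amp 0.52 [20.6 20.4 21.2 22.2 22.6 21.5 19.3 19.9 21.3 22.  21.3 21. ]
cap scene flat normal dir (mod60) -27.8 amp 0.88 [33.3 36.5 37.4 38.  36.  31.6 25.3 18.6 19.1 18.5 20.6 27.9]
nut top flat normal dir (mod60) 30.0 amp 1.05 [23.5 22.1 21.1 23.3 24.  23.1 21.4 22.5 23.9 23.8 22.5 23.2]
nut scene flat normal dir (mod60) 29.7 amp 0.67 [24.  24.8 24.9 27.  27.9 26.9 25.1 24.2 23.1 21.9 20.8 22.6]
```

View pics/hex.png

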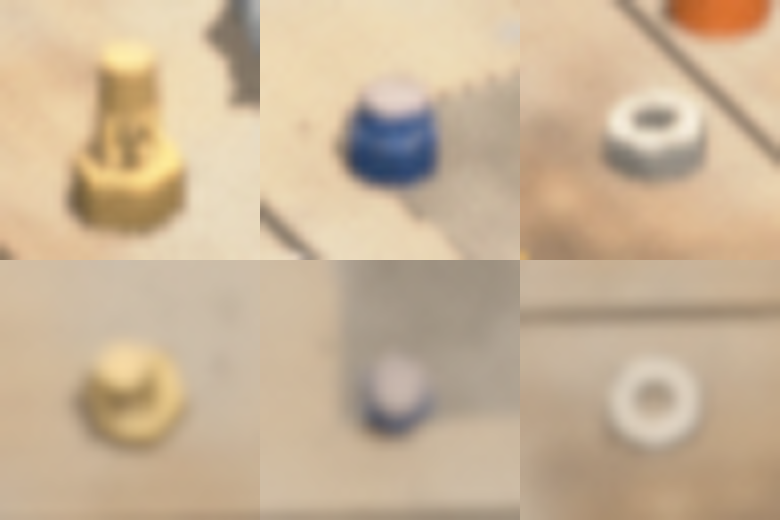

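```bash
cat > go.py <<'E'
# usage: go.py x y z azimuth(deg of jaw axis) -> needed tool deltas
from station import r
import numpy as np,sys
def need(x,y,z,az=None):
    o=r.get_obs();R=np.array(o["tcp_rot"]);p=np.array(o["eef_pos"])
    d=R.T@(np.array([x,y,z])-p);cur=np.degrees(np.arctan2(R[1,0],R[0,0]))
    print("t",round(o["time_s"],2),"pos",np.round(p,4),"jawaz",round(cur,1),"zax",np.round(R[:,2],3),"need d",np.round(d,4),"w",round(o["grip_width"],4),"F",np.round(o["ft_force"],1))
    if az is not None:
        t=(az-cur+90)%180-90; print("az units total",round(-t/6,2))
if __name__=="__main__": need(*map(float,sys.argv[1:]))
E
python3 - <<'E'
from obj import *
D=np.load("top0.npy")
X,U,V=grid("top",D,(230,280,118,170)); m=(X[...,2]>.01)&(X[...,2]<.2)
print(np.round(X[m].min(0),3),np.round(X[m].max(0),3))
near=X[m][X[m][:,0]<.66]; print(np.round(near[:,:].min(0),3),np.round(near.max(0),3))
X,U,V=grid("top",D,(190,420,60,180)); m=(X[...,2]>.06)&(X[...,2]<.5); Q=X[m]
for a in np.arange(-.35,.15,.05):
    s=Q[(Q[:,1]>a)&(Q[:,1]<a+.05)]
    if len(s): print(round(a,2),"min x",round(s[:,0].min(),3),"maxz",round(s[:,2].max(),3))
E
python3 go.py 0.587 -0.072 0.15 120
```

```text
[ 0.631 -0.06   0.017] [0.728 0.028 0.051]
[ 0.631 -0.06   0.017] [ 0.66  -0.005  0.051]
-0.35 min x 0.687 maxz 0.206
-0.3 min x 0.706 maxz 0.17
-0.25 min x 0.708 maxz 0.212
-0.2 min x 0.709 maxz 0.213
-0.15 min x 0.723 maxz 0.182
-0.1 min x 0.72 maxz 0.157
-0.05 min x 0.785 maxz 0.161
-0.0 min x 0.787 maxz 0.159
0.05 min x 0.786 maxz 0.155
t 0.1 pos [0.207  0.5893 0.2306] jawaz 70.6 zax [-0.    -0.001 -1.   ] need d [-0.4979  0.5777  0.0813] w 0.0854 F [0.7 0.  0.2]
az units total -8.23
```

Request:
drive_tool(targets=[{"dx": -0.0248,"dy": 0.0288},{"dx": -0.0248,"dy": 0.0288},{"dx": -0.0248,"dy": 0.0288},{"dx": -0.0248,"dy": 0.0288},{"dx": -0.0248,"dy": 0.0288},{"dx": -0.0248,"dy": 0.0288},{"dx": -0.0248,"dy": 0.0288},{"dx": -0.0248,"dy": 0.0288},{"dx": -0.0248,"dy": 0.0288},{"dx": -0.0248,"dy": 0.0288},{"dx": -0.0248,"dy": 0.0288},{"dx": -0.0248,"dy": 0.0288},{"dx": -0.0248,"dy": 0.0288},{"dx": -0.0248,"dy": 0.0288}])

```text
validation failed for argument at $.ta...
```

Request:
drive_tool(targets=[{"ax": 0,"ay": 0,"az": 0,"dx": -0.0248,"dy": 0.0288,"dz": 0,"jaw": 0.06},{"ax": 0,"ay": 0,"az": 0,"dx": -0.0248,"dy": 0.0288,"dz": 0,"jaw": 0.06},{"ax": 0,"ay": 0,"az": 0,"dx": -0.0248,"dy": 0.0288,"dz": 0,"jaw": 0.06},{"ax": 0,"ay": 0,"az": 0,"dx": -0.0248,"dy": 0.0288,"dz": 0,"jaw": 0.06},{"ax": 0,"ay": 0,"az": 0,"dx": -0.0248,"dy": 0.0288,"dz": 0,"jaw": 0.06},{"ax": 0,"ay": 0,"az": 0,"dx": -0.0248,"dy": 0.0288,"dz": 0,"jaw": 0.06},{"ax": 0,"ay": 0,"az": 0,"dx": -0.0248,"dy": 0.0288,"dz": 0,"jaw": 0.06},{"ax": 0,"ay": 0,"az": 0,"dx": -0.0248,"dy": 0.0288,"dz": 0,"jaw": 0.06},{"ax": 0,"ay": 0,"az": 0,"dx": -0.0248,"dy": 0.0288,"dz": 0,"jaw": 0.06},{"ax": 0,"ay": 0,"az": 0,"dx": -0.0248,"dy": 0.0288,"dz": 0,"jaw": 0.06}])

```text
time_s: 0.93
eef_pos: [0.397, 0.2585, 0.2312]
tcp_rot: [[0.331, 0.944, -0.0], [0.944, -0.331, -0.0], [-0.0, -0.0, -1.0]]
ft_force: [1.5, 0.3, -0.2]
grip_width: 0.06
```

Request:
drive_tool(targets=[{"ax": 0,"ay": 0,"az": 0,"dx": -0.0249,"dy": 0.0289,"dz": 0,"jaw": 0.05},{"ax": 0,"ay": 0,"az": 0,"dx": -0.0249,"dy": 0.0289,"dz": 0,"jaw": 0.05},{"ax": 0,"ay": 0,"az": 0,"dx": -0.0249,"dy": 0.0289,"dz": 0,"jaw": 0.05},{"ax": 0,"ay": 0,"az": 0,"dx": -0.0249,"dy": 0.0289,"dz": 0,"jaw": 0.05},{"ax": 0,"ay": 0,"az": 0,"dx": -0.0249,"dy": 0.0289,"dz": 0,"jaw": 0.05},{"ax": 0,"ay": 0,"az": 0,"dx": -0.0249,"dy": 0.0289,"dz": 0,"jaw": 0.05},{"ax": 0,"ay": 0,"az": 0,"dx": -0.0249,"dy": 0.0289,"dz": 0,"jaw": 0.05},{"ax": 0,"ay": 0,"az": 0,"dx": -0.0249,"dy": 0.0289,"dz": 0,"jaw": 0.05},{"ax": 0,"ay": 0,"az": 0,"dx": -0.0249,"dy": 0.0289,"dz": 0,"jaw": 0.05},{"ax": 0,"ay": 0,"az": 0,"dx": -0.0249,"dy": 0.0289,"dz": 0,"jaw": 0.05},{"ax": 0,"ay": 0,"az": -0.92,"dx": 0,"dy": 0,"dz": 0.01,"jaw": 0.05},{"ax": 0,"ay": 0,"az": -0.92,"dx": 0,"dy": 0,"dz": 0.01,"jaw": 0.05},{"ax": 0,"ay": 0,"az": -0.92,"dx": 0,"dy": 0,"dz": 0.01,"jaw": 0.05},{"ax": 0,"ay": 0,"az": -0.92,"dx": 0,"dy": 0,"dz": 0.01,"jaw": 0.05},{"ax": 0,"ay": 0,"az": -0.92,"dx": 0,"dy": 0,"dz": 0.01,"jaw": 0.05},{"ax": 0,"ay": 0,"az": -0.92,"dx": 0,"dy": 0,"dz": 0.01,"jaw": 0.05},{"ax": 0,"ay": 0,"az": -0.92,"dx": 0,"dy": 0,"dz": 0.01,"jaw": 0.05},{"ax": 0,"ay": 0,"az": -0.92,"dx": 0,"dy": 0,"dz": 0.01,"jaw": 0.05},{"ax": 0,"ay": 0,"az": -0.87,"dx": 0,"dy": 0,"dz": 0.01,"jaw": 0.05}])

```text
time_s: 2.52
eef_pos: [0.5865, -0.0704, 0.1405]
tcp_rot: [[-0.505, 0.863, -0.001], [0.863, 0.505, 0.0], [0.0, -0.001, -1.0]]
ft_force: [0.0, -0.7, -0.6]
grip_width: 0.0501
```

```bash
python3 go.py 0.587 -0.072 0.003 120
python3 - <<'E'
from h import *
im,d=r.camera("scene"); np.save("s1.npy",d)
cv2.imwrite("pics/s1.png",cv2.resize(im[80:260,220:420],None,fx=3.2,fy=3.2,interpolation=cv2.INTER_CUBIC))
p=np.array(r.get_obs()["eef_pos"]);print("tcp px",proj("scene",p),proj("top",p))
E
```

```text
t 2.52 pos [ 0.5865 -0.0704  0.1405] jawaz 120.3 zax [-0.001  0.    -1.   ] need d [-0.0017 -0.0003  0.1375] w 0.0501 F [ 0.  -0.7 -0.6]
az units total 0.05
tcp px [304.00783158 124.41351551] [273.34896752 170.09968138]
```

View pics/s1.png

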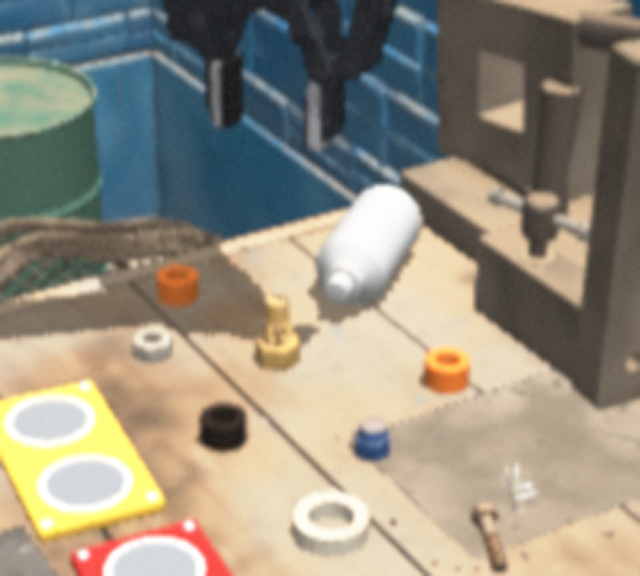

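Fingertips are at crop (225,125) and (318,148). Their midpoint matches the projected TCP to within about 1 px. I'll descend over the fitting and close.

Request:
drive_tool(targets=[{"ax": 0,"ay": 0,"az": 0,"dx": -0.0017,"dy": -0.0003,"dz": 0.02,"jaw": 0.05},{"ax": 0,"ay": 0,"az": 0,"dx": 0,"dy": 0,"dz": 0.03,"jaw": 0.05},{"ax": 0,"ay": 0,"az": 0,"dx": 0,"dy": 0,"dz": 0.03,"jaw": 0.05},{"ax": 0,"ay": 0,"az": 0,"dx": 0,"dy": 0,"dz": 0.03,"jaw": 0.05},{"ax": 0,"ay": 0,"az": 0,"dx": 0,"dy": 0,"dz": 0.015,"jaw": 0.05},{"ax": 0,"ay": 0,"az": 0,"dx": 0,"dy": 0,"dz": 0.007,"jaw": 0.05},{"ax": 0,"ay": 0,"az": 0,"dx": 0,"dy": 0,"dz": 0.005,"jaw": 0.05},{"ax": 0,"ay": 0,"az": 0,"dx": 0,"dy": 0,"dz": 0,"jaw": 0.03},{"ax": 0,"ay": 0,"az": 0,"dx": 0,"dy": 0,"dz": 0,"jaw": 0.015},{"ax": 0,"ay": 0,"az": 0,"dx": 0,"dy": 0,"dz": 0,"jaw": 0.01},{"ax": 0,"ay": 0,"az": 0,"dx": 0,"dy": 0,"dz": 0,"jaw": 0.01},{"ax": 0,"ay": 0,"az": 0,"dx": 0,"dy": 0,"dz": 0,"jaw": 0.01}])

```text
time_s: 3.57
eef_pos: [0.5884, -0.0722, 0.0056]
tcp_rot: [[-0.5, 0.866, 0.002], [0.866, 0.5, -0.0], [-0.001, 0.002, -1.0]]
ft_force: [-1.0, -0.5, 6.1]
grip_width: 0.0221
```

Request:
drive_tool(targets=[{"ax": 0,"ay": 0,"az": 0,"dx": 0,"dy": 0,"dz": 0,"jaw": 0.01},{"ax": 0,"ay": 0,"az": 0,"dx": 0,"dy": 0,"dz": 0,"jaw": 0.01},{"ax": 0,"ay": 0,"az": 0,"dx": 0,"dy": 0,"dz": 0,"jaw": 0.01}])

```text
time_s: 3.82
eef_pos: [0.5884, -0.0722, 0.0055]
tcp_rot: [[-0.5, 0.866, 0.002], [0.866, 0.5, -0.0], [-0.001, 0.002, -1.0]]
ft_force: [-0.5, 0.2, 6.7]
grip_width: 0.0219
```

```bash
cat > look.py <<'E'
from h import *
import sys
nm=sys.argv[1];L=[]
for n in("scene","top"):
    im,d=r.camera(n); np.save(f"{nm}_{n}.npy",d);cv2.imwrite(f"pics/{nm}_{n}_full.png",im)
    if len(sys.argv)>2:
        u,v=proj(n,[float(x) for x in sys.argv[2:5]]);s=float(sys.argv[5]) if len(sys.argv)>5 else 40
        u=int(np.clip(u,s,640-s));v=int(np.clip(v,s,400-s));s=int(s)
        L.append(cv2.resize(im[v-s:v+s,u-s:u+s],(390,390),interpolation=cv2.INTER_CUBIC))
if L: cv2.imwrite(f"pics/{nm}.png",np.hstack(L))
E
python3 look.py g1 0.587 -0.072 0.02 30;python3 go.py 0.587 -0.072 0.003 120
```

```text
t 3.92 pos [ 0.5884 -0.0722  0.0056] jawaz 120.0 zax [ 0.002 -0.    -1.   ] need d [ 0.0009 -0.0011  0.0026] w 0.0225 F [-0.5 -0.2  7.2]
az units total 0.0
```

View pics/g1.png

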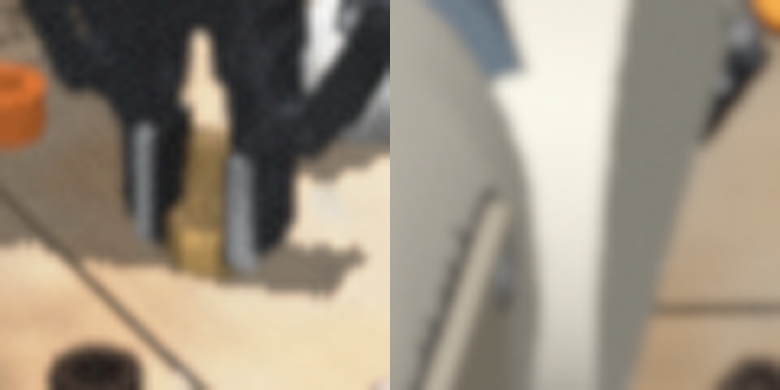

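Request:
drive_tool(targets=[{"ax": 0,"ay": 0,"az": 0,"dx": 0,"dy": 0,"dz": -0.01,"jaw": 0.01},{"ax": 0,"ay": 0,"az": 0,"dx": 0,"dy": 0,"dz": -0.02,"jaw": 0.01},{"ax": 0,"ay": 0,"az": 0,"dx": 0,"dy": 0,"dz": -0.03,"jaw": 0.01},{"ax": 0,"ay": 0,"az": 0,"dx": 0,"dy": 0,"dz": -0.02,"jaw": 0.01},{"ax": 0,"ay": 0,"az": 0,"dx": 0,"dy": 0,"dz": 0,"jaw": 0.01},{"ax": 0,"ay": 0,"az": 0,"dx": 0,"dy": 0,"dz": 0,"jaw": 0.01}])

```text
time_s: 4.42
eef_pos: [0.5883, -0.0722, 0.086]
tcp_rot: [[-0.5, 0.866, 0.003], [0.866, 0.5, -0.0], [-0.002, 0.002, -1.0]]
ft_force: [-0.5, 0.1, -1.6]
grip_width: 0.0222
```

```bash
python3 look.py g2 0.587 -0.072 0.1 30;python3 go.py 0.4264 -0.3366 0.0145 120
```

```text
t 4.52 pos [ 0.5867 -0.072   0.0838] jawaz 120.0 zax [-0.001  0.    -1.   ] need d [-0.1489 -0.2711  0.0695] w 0.0221 F [ 0.3 -0.  -1.4]
az units total 0.0
```

View pics/g2.png

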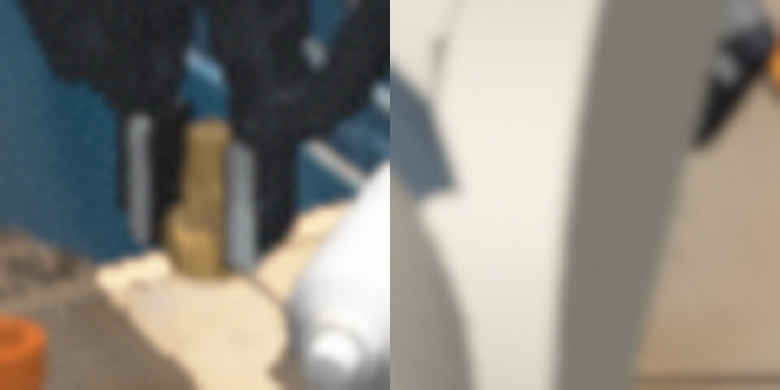

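Held upright, and I've got the part height relative to the tool. Next I'll carry it to the far red spot (0.4264, -0.3366).

Request:
drive_tool(targets=[{"ax": 0,"ay": 0,"az": 0,"dx": -0.0165,"dy": -0.0301,"dz": 0,"jaw": 0.01},{"ax": 0,"ay": 0,"az": 0,"dx": -0.0165,"dy": -0.0301,"dz": 0,"jaw": 0.01},{"ax": 0,"ay": 0,"az": 0,"dx": -0.0165,"dy": -0.0301,"dz": 0,"jaw": 0.01},{"ax": 0,"ay": 0,"az": 0,"dx": -0.0165,"dy": -0.0301,"dz": 0,"jaw": 0.01},{"ax": 0,"ay": 0,"az": 0,"dx": -0.0165,"dy": -0.0301,"dz": 0,"jaw": 0.01},{"ax": 0,"ay": 0,"az": 0,"dx": -0.0165,"dy": -0.0301,"dz": 0,"jaw": 0.01},{"ax": 0,"ay": 0,"az": 0,"dx": -0.0165,"dy": -0.0301,"dz": 0,"jaw": 0.01},{"ax": 0,"ay": 0,"az": 0,"dx": -0.0166,"dy": -0.03,"dz": 0,"jaw": 0.01},{"ax": 0,"ay": 0,"az": 0,"dx": -0.0166,"dy": -0.03,"dz": 0,"jaw": 0.01},{"ax": 0,"ay": 0,"az": 0,"dx": 0,"dy": 0,"dz": 0.02,"jaw": 0.01},{"ax": 0,"ay": 0,"az": 0,"dx": 0,"dy": 0,"dz": 0.02,"jaw": 0.01},{"ax": 0,"ay": 0,"az": 0,"dx": 0,"dy": 0,"dz": 0,"jaw": 0.01},{"ax": 0,"ay": 0,"az": 0,"dx": 0,"dy": 0,"dz": 0,"jaw": 0.01}])

```text
time_s: 5.6
eef_pos: [0.4259, -0.3352, 0.0427]
tcp_rot: [[-0.5, 0.866, -0.004], [0.866, 0.5, 0.003], [0.004, -0.002, -1.0]]
ft_force: [-0.5, -0.5, -1.1]
grip_width: 0.0217
```

```bash
python3 look.py g3 0.4264 -0.3366 0.05 35;python3 go.py 0.4264 -0.3366 0.0142 120
```

```text
t 5.7 pos [ 0.4276 -0.336   0.0444] jawaz 120.1 zax [-0.001  0.    -1.   ] need d [ 0.     -0.0013  0.0302] w 0.0219 F [ 0.2  0.7 -0.9]
az units total 0.01
```

View pics/g3.png

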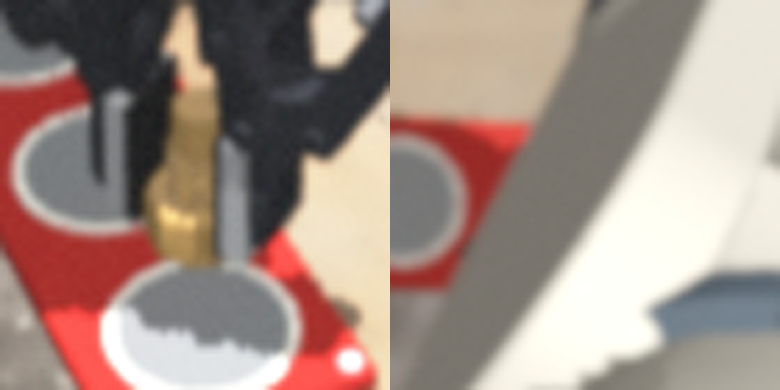

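Request:
drive_tool(targets=[{"ax": 0,"ay": 0,"az": 0,"dx": 0,"dy": -0.0008,"dz": 0.015,"jaw": 0.01},{"ax": 0,"ay": 0,"az": 0,"dx": 0,"dy": 0,"dz": 0.01,"jaw": 0.01},{"ax": 0,"ay": 0,"az": 0,"dx": 0,"dy": 0,"dz": 0.004,"jaw": 0.01},{"ax": 0,"ay": 0,"az": 0,"dx": 0,"dy": 0,"dz": 0.001,"jaw": 0.01},{"ax": 0,"ay": 0,"az": 0,"dx": 0,"dy": 0,"dz": 0,"jaw": 0.01},{"ax": 0,"ay": 0,"az": 0,"dx": 0,"dy": 0,"dz": 0,"jaw": 0.01},{"ax": 0,"ay": 0,"az": 0,"dx": 0,"dy": 0,"dz": 0,"jaw": 0.01}])

```text
time_s: 6.28
eef_pos: [0.4271, -0.3369, 0.0148]
tcp_rot: [[-0.501, 0.866, 0.001], [0.866, 0.501, -0.0], [-0.001, 0.0, -1.0]]
ft_force: [-0.2, -0.6, -1.2]
grip_width: 0.022
```

```bash
python3 look.py g4 0.4264 -0.3366 0.02 35;python3 go.py 0.4264 -0.3366 0.0142 120
```

```text
t 6.38 pos [ 0.427  -0.3369  0.0147] jawaz 120.0 zax [ 0.001 -0.    -1.   ] need d [ 0.0005 -0.0004  0.0005] w 0.0223 F [ 1.4 -0.8 -0.9]
az units total 0.01
```

View pics/g4.png

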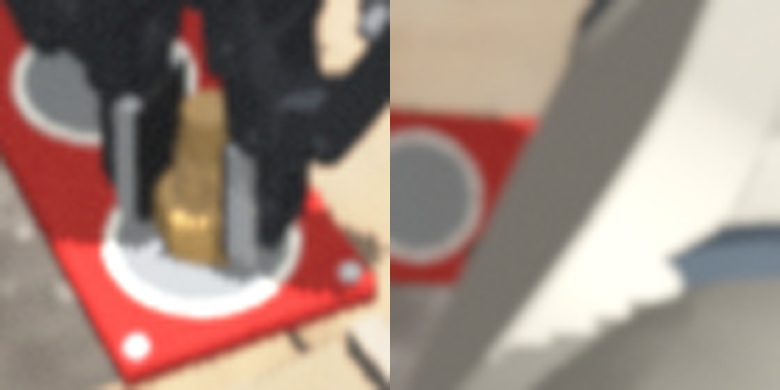

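Request:
drive_tool(targets=[{"ax": 0,"ay": 0,"az": 0,"dx": 0,"dy": 0,"dz": 0.001,"jaw": 0.01},{"ax": 0,"ay": 0,"az": 0,"dx": 0,"dy": 0,"dz": 0,"jaw": 0.01},{"ax": 0,"ay": 0,"az": 0,"dx": 0,"dy": 0,"dz": 0,"jaw": 0.01},{"ax": 0,"ay": 0,"az": 0,"dx": 0,"dy": 0,"dz": 0,"jaw": 0.028},{"ax": 0,"ay": 0,"az": 0,"dx": 0,"dy": 0,"dz": 0,"jaw": 0.035},{"ax": 0,"ay": 0,"az": 0,"dx": 0,"dy": 0,"dz": 0,"jaw": 0.045},{"ax": 0,"ay": 0,"az": 0,"dx": 0,"dy": 0,"dz": 0,"jaw": 0.045},{"ax": 0,"ay": 0,"az": 0,"dx": 0,"dy": 0,"dz": 0,"jaw": 0.045},{"ax": 0,"ay": 0,"az": 0,"dx": 0,"dy": 0,"dz": -0.01,"jaw": 0.045},{"ax": 0,"ay": 0,"az": 0,"dx": 0,"dy": 0,"dz": -0.03,"jaw": 0.045},{"ax": 0,"ay": 0,"az": 0,"dx": 0,"dy": 0,"dz": -0.03,"jaw": 0.045},{"ax": 0,"ay": 0,"az": 0,"dx": 0,"dy": 0,"dz": -0.03,"jaw": 0.045},{"ax": 0,"ay": 0,"az": 0,"dx": 0,"dy": 0,"dz": -0.03,"jaw": 0.045}])

```text
time_s: 7.47
eef_pos: [0.4265, -0.3365, 0.1453]
tcp_rot: [[-0.5, 0.866, -0.0], [0.866, 0.5, -0.0], [-0.0, -0.0, -1.0]]
ft_force: [0.2, -0.3, -0.7]
grip_width: 0.045
```

```bash
python3 go.py 0.5847 -0.177 0.14 93;python3 look.py g5 0.4264 -0.3366 0.02 35
python3 - <<'E'
from h import *
from obj import meas
D=np.load("g5_scene.npy");u,v=map(int,proj("scene",[.4264,-.3366,.028]))
print(meas("scene",D,(u-18,u+18,v-24,v+20),zmin=.012))
E
```

```text
t 7.47 pos [ 0.4265 -0.3365  0.1453] jawaz 120.0 zax [-0. -0. -1.] need d [0.0589 0.2168 0.0053] w 0.045 F [ 0.2 -0.3 -0.7]
az units total 4.5
(np.int64(425), np.float64(47.5), (array([ 427.8, -338.5]), array([24.1, 23.8])), (array([ 428., -337.]), array([12. , 12.8])), array([ 427.9, -338.2]))
```

View pics/g5.png

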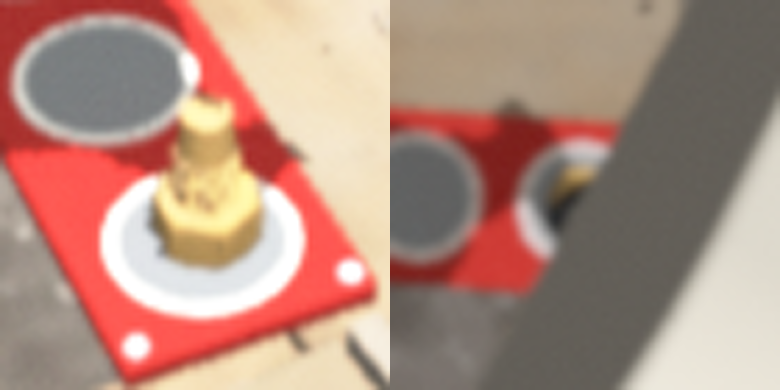

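Request:
drive_tool(targets=[{"ax": 0,"ay": 0,"az": 0,"dx": 0.0084,"dy": 0.031,"dz": 0,"jaw": 0.045},{"ax": 0,"ay": 0,"az": 0,"dx": 0.0084,"dy": 0.031,"dz": 0,"jaw": 0.045},{"ax": 0,"ay": 0,"az": 0,"dx": 0.0084,"dy": 0.031,"dz": 0,"jaw": 0.045},{"ax": 0,"ay": 0,"az": 0,"dx": 0.0084,"dy": 0.031,"dz": 0,"jaw": 0.045},{"ax": 0,"ay": 0,"az": 0,"dx": 0.0084,"dy": 0.031,"dz": 0,"jaw": 0.045},{"ax": 0,"ay": 0,"az": 0,"dx": 0.0084,"dy": 0.031,"dz": 0,"jaw": 0.045},{"ax": 0,"ay": 0,"az": 0,"dx": 0.0084,"dy": 0.031,"dz": 0,"jaw": 0.045},{"ax": 0,"ay": 0,"az": 0.9,"dx": 0,"dy": 0,"dz": 0.015,"jaw": 0.045},{"ax": 0,"ay": 0,"az": 0.9,"dx": 0,"dy": 0,"dz": 0.015,"jaw": 0.045},{"ax": 0,"ay": 0,"az": 0.9,"dx": 0,"dy": 0,"dz": 0.015,"jaw": 0.045},{"ax": 0,"ay": 0,"az": 0.9,"dx": 0,"dy": 0,"dz": 0.015,"jaw": 0.045},{"ax": 0,"ay": 0,"az": 0.9,"dx": 0,"dy": 0,"dz": 0.015,"jaw": 0.045},{"ax": 0,"ay": 0,"az": 0,"dx": 0,"dy": 0,"dz": 0,"jaw": 0.045},{"ax": 0,"ay": 0,"az": 0,"dx": 0,"dy": 0,"dz": 0,"jaw": 0.045},{"ax": 0,"ay": 0,"az": 0,"dx": 0,"dy": 0,"dz": 0,"jaw": 0.045}])

```text
time_s: 8.82
eef_pos: [0.5854, -0.1773, 0.0689]
tcp_rot: [[-0.056, 0.998, 0.0], [0.998, 0.056, -0.0], [-0.0, 0.0, -1.0]]
ft_force: [-0.1, 0.5, -0.3]
grip_width: 0.0449
```

```bash
python3 go.py 0.5847 -0.177 0.006 93
```

```text
t 8.82 pos [ 0.5854 -0.1773  0.0689] jawaz 93.2 zax [ 0. -0. -1.] need d [ 0.0003 -0.0008  0.0629] w 0.0449 F [-0.1  0.5 -0.3]
az units total 0.03
```

Request:
drive_tool(targets=[{"ax": 0,"ay": 0,"az": 0,"dx": 0.0003,"dy": -0.0008,"dz": 0.025,"jaw": 0.045},{"ax": 0,"ay": 0,"az": 0,"dx": 0,"dy": 0,"dz": 0.02,"jaw": 0.045},{"ax": 0,"ay": 0,"az": 0,"dx": 0,"dy": 0,"dz": 0.01,"jaw": 0.045},{"ax": 0,"ay": 0,"az": 0,"dx": 0,"dy": 0,"dz": 0.007,"jaw": 0.045},{"ax": 0,"ay": 0,"az": 0,"dx": 0,"dy": 0,"dz": 0.001,"jaw": 0.045},{"ax": 0,"ay": 0,"az": 0,"dx": 0,"dy": 0,"dz": 0,"jaw": 0.03},{"ax": 0,"ay": 0,"az": 0,"dx": 0,"dy": 0,"dz": 0,"jaw": 0.015},{"ax": 0,"ay": 0,"az": 0,"dx": 0,"dy": 0,"dz": 0,"jaw": 0.008},{"ax": 0,"ay": 0,"az": 0,"dx": 0,"dy": 0,"dz": 0,"jaw": 0.008},{"ax": 0,"ay": 0,"az": 0,"dx": 0,"dy": 0,"dz": 0,"jaw": 0.008},{"ax": 0,"ay": 0,"az": 0,"dx": 0,"dy": 0,"dz": 0,"jaw": 0.008},{"ax": 0,"ay": 0,"az": 0,"dx": 0,"dy": 0,"dz": 0,"jaw": 0.008}])

```text
time_s: 9.82
eef_pos: [0.5852, -0.1772, 0.0066]
tcp_rot: [[-0.053, 0.999, 0.002], [0.999, 0.053, -0.001], [-0.001, 0.002, -1.0]]
ft_force: [-0.6, 0.5, 7.4]
grip_width: 0.0155
```

```bash
python3 go.py 0.5847 -0.177 0.006 93; python3 look.py c1 .585 -.177 .02 30
```

```text
t 9.82 pos [ 0.5852 -0.1772  0.0066] jawaz 93.0 zax [ 0.002 -0.001 -1.   ] need d [ 0.0002 -0.0005  0.0006] w 0.0155 F [-0.6  0.5  7.4]
az units total 0.01
```

View pics/c1.png

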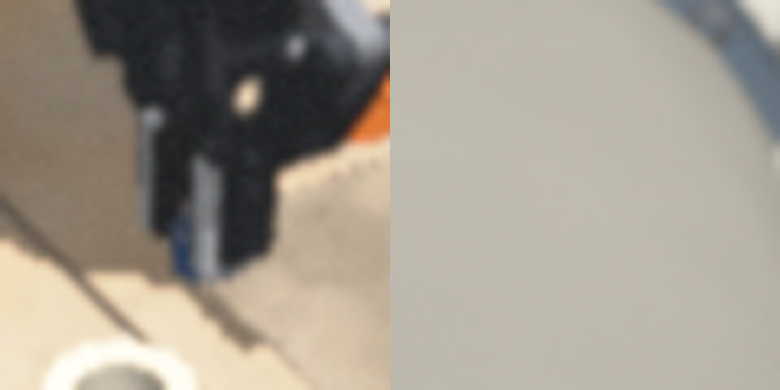

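Request:
drive_tool(targets=[{"ax": 0,"ay": 0,"az": 0,"dx": 0,"dy": 0,"dz": -0.005,"jaw": 0.008},{"ax": 0,"ay": 0,"az": 0,"dx": 0,"dy": 0,"dz": -0.01,"jaw": 0.008},{"ax": 0,"ay": 0,"az": 0,"dx": 0,"dy": 0,"dz": -0.01,"jaw": 0.008},{"ax": 0,"ay": 0,"az": 0,"dx": 0,"dy": 0,"dz": -0.015,"jaw": 0.008},{"ax": 0,"ay": 0,"az": 0,"dx": 0,"dy": 0,"dz": 0,"jaw": 0.008},{"ax": 0,"ay": 0,"az": 0,"dx": 0,"dy": 0,"dz": 0,"jaw": 0.008},{"ax": 0,"ay": 0,"az": 0,"dx": 0,"dy": 0,"dz": 0,"jaw": 0.008}])

```text
time_s: 10.5
eef_pos: [0.5843, -0.1769, 0.0454]
tcp_rot: [[-0.053, 0.999, 0.0], [0.999, 0.053, -0.0], [-0.0, 0.0, -1.0]]
ft_force: [-0.8, -0.7, -0.7]
grip_width: 0.016
```

```bash
python3 go.py 0.4324 -0.2747 0.0152 93; python3 look.py c2 .585 -.177 .04 30
```

```text
t 10.5 pos [ 0.5843 -0.1769  0.0454] jawaz 93.0 zax [ 0. -0. -1.] need d [-0.0896 -0.1569  0.0302] w 0.016 F [-0.8 -0.7 -0.7]
az units total 0.0
```

View pics/c2.png

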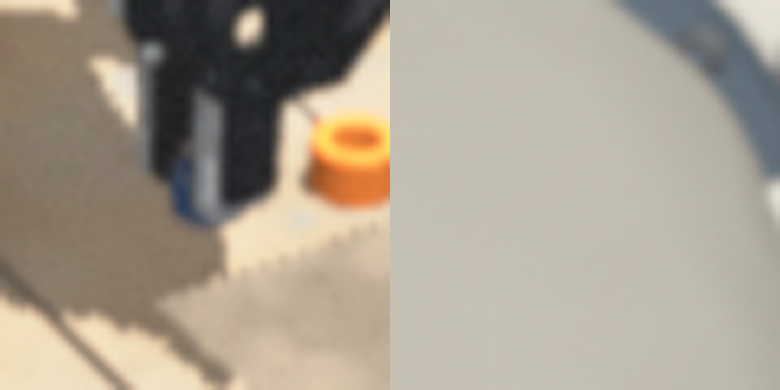

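Request:
drive_tool(targets=[{"ax": 0,"ay": 0,"az": 0,"dx": -0.0112,"dy": -0.0196,"dz": 0,"jaw": 0.008},{"ax": 0,"ay": 0,"az": 0,"dx": -0.0112,"dy": -0.0196,"dz": 0,"jaw": 0.008},{"ax": 0,"ay": 0,"az": 0,"dx": -0.0112,"dy": -0.0196,"dz": 0,"jaw": 0.008},{"ax": 0,"ay": 0,"az": 0,"dx": -0.0112,"dy": -0.0196,"dz": 0,"jaw": 0.008},{"ax": 0,"ay": 0,"az": 0,"dx": -0.0112,"dy": -0.0196,"dz": 0,"jaw": 0.008},{"ax": 0,"ay": 0,"az": 0,"dx": -0.0112,"dy": -0.0196,"dz": 0,"jaw": 0.008},{"ax": 0,"ay": 0,"az": 0,"dx": -0.0112,"dy": -0.0196,"dz": 0,"jaw": 0.008},{"ax": 0,"ay": 0,"az": 0,"dx": -0.0112,"dy": -0.0196,"dz": 0,"jaw": 0.008},{"ax": 0,"ay": 0,"az": 0,"dx": 0,"dy": 0,"dz": 0.01,"jaw": 0.008},{"ax": 0,"ay": 0,"az": 0,"dx": 0,"dy": 0,"dz": 0.01,"jaw": 0.008},{"ax": 0,"ay": 0,"az": 0,"dx": 0,"dy": 0,"dz": 0.005,"jaw": 0.008},{"ax": 0,"ay": 0,"az": 0,"dx": 0,"dy": 0,"dz": 0,"jaw": 0.008},{"ax": 0,"ay": 0,"az": 0,"dx": 0,"dy": 0,"dz": 0,"jaw": 0.008},{"ax": 0,"ay": 0,"az": 0,"dx": 0,"dy": 0,"dz": 0,"jaw": 0.008}])

```text
time_s: 11.77
eef_pos: [0.4332, -0.2743, 0.0201]
tcp_rot: [[-0.054, 0.999, -0.0], [0.999, 0.054, 0.0], [0.0, -0.0, -1.0]]
ft_force: [1.0, 0.5, -0.0]
grip_width: 0.0162
```

```bash
python3 go.py 0.4324 -0.2747 0.0148 93; python3 look.py c3 .4324 -.2747 .02 30
```

```text
t 11.77 pos [ 0.4332 -0.2743  0.0201] jawaz 93.1 zax [-0.  0. -1.] need d [-0.0004 -0.0008  0.0053] w 0.0162 F [ 1.   0.5 -0. ]
az units total 0.01
```

View pics/c3.png

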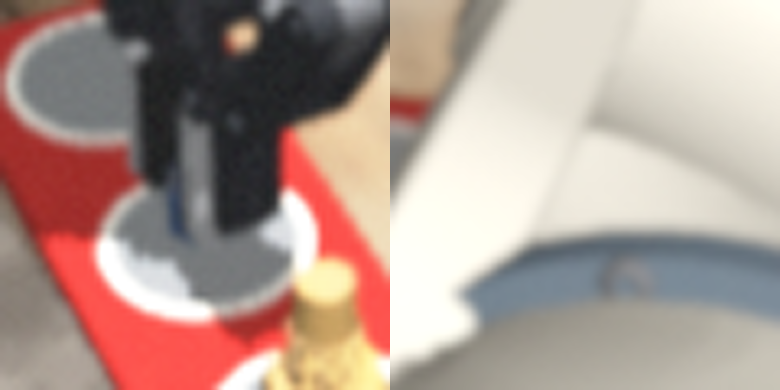

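Request:
drive_tool(targets=[{"ax": 0,"ay": 0,"az": 0,"dx": -0.0004,"dy": -0.0008,"dz": 0.003,"jaw": 0.008},{"ax": 0,"ay": 0,"az": 0,"dx": 0,"dy": 0,"dz": 0.002,"jaw": 0.008},{"ax": 0,"ay": 0,"az": 0,"dx": 0,"dy": 0,"dz": 0.001,"jaw": 0.008},{"ax": 0,"ay": 0,"az": 0,"dx": 0,"dy": 0,"dz": 0,"jaw": 0.008},{"ax": 0,"ay": 0,"az": 0,"dx": 0,"dy": 0,"dz": 0,"jaw": 0.008},{"ax": 0,"ay": 0,"az": 0,"dx": 0,"dy": 0,"dz": 0,"jaw": 0.008}])

```text
time_s: 12.37
eef_pos: [0.4317, -0.2751, 0.0145]
tcp_rot: [[-0.053, 0.999, 0.0], [0.999, 0.053, 0.0], [0.0, 0.0, -1.0]]
ft_force: [-1.3, 1.4, 5.3]
grip_width: 0.016
```

Request:
drive_tool(targets=[{"ax": 0,"ay": 0,"az": 0,"dx": 0,"dy": 0,"dz": 0,"jaw": 0.022},{"ax": 0,"ay": 0,"az": 0,"dx": 0,"dy": 0,"dz": 0,"jaw": 0.03},{"ax": 0,"ay": 0,"az": 0,"dx": 0,"dy": 0,"dz": 0,"jaw": 0.035},{"ax": 0,"ay": 0,"az": 0,"dx": 0,"dy": 0,"dz": 0,"jaw": 0.035},{"ax": 0,"ay": 0,"az": 0,"dx": 0,"dy": 0,"dz": -0.01,"jaw": 0.035},{"ax": 0,"ay": 0,"az": 0,"dx": 0,"dy": 0,"dz": -0.03,"jaw": 0.04},{"ax": 0,"ay": 0,"az": 0,"dx": 0,"dy": 0,"dz": -0.03,"jaw": 0.06},{"ax": 0,"ay": 0,"az": 0,"dx": 0,"dy": 0,"dz": -0.03,"jaw": 0.06},{"ax": 0,"ay": 0,"az": 0,"dx": 0,"dy": 0,"dz": -0.02,"jaw": 0.06}])

```text
time_s: 13.12
eef_pos: [0.4324, -0.2756, 0.1375]
tcp_rot: [[-0.053, 0.999, 0.002], [0.999, 0.053, -0.001], [-0.002, 0.002, -1.0]]
ft_force: [0.6, -0.6, -0.6]
grip_width: 0.0599
```

```bash
python3 go.py 0.5298 -0.2251 0.006 90;python3 look.py c5 0.4324 -0.2747 0.02 35
python3 - <<'E'
from h import *
from obj import meas
D=np.load("c5_scene.npy");u,v=map(int,proj("scene",[.4324,-.2747,.018]))
print(meas("scene",D,(u-16,u+16,v-16,v+16),zmin=.012))
E
```

```text
t 13.12 pos [ 0.4324 -0.2756  0.1375] jawaz 93.0 zax [ 0.002 -0.001 -1.   ] need d [0.0454 0.0996 0.1317] w 0.0599 F [ 0.6 -0.6 -0.6]
az units total 0.5
(np.int64(179), np.float64(27.7), (array([ 432.9, -277.2]), array([21.1, 18.7])), (array([ 433. , -276.6]), array([13.8, 15.1])), array([ 432.4, -277.6]))
```

View pics/c5.png

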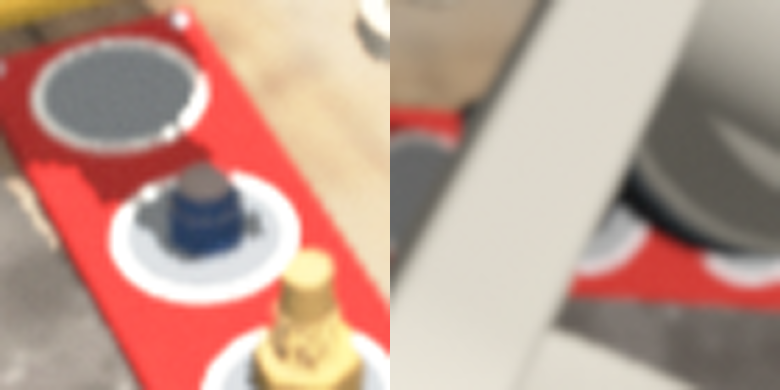

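Request:
drive_tool(targets=[{"ax": 0,"ay": 0,"az": 0,"dx": 0.0091,"dy": 0.0199,"dz": 0.005,"jaw": 0.06},{"ax": 0,"ay": 0,"az": 0,"dx": 0.0091,"dy": 0.0199,"dz": 0.005,"jaw": 0.06},{"ax": 0,"ay": 0,"az": 0,"dx": 0.0091,"dy": 0.0199,"dz": 0.02,"jaw": 0.06},{"ax": 0,"ay": 0,"az": 0,"dx": 0.0091,"dy": 0.0199,"dz": 0.02,"jaw": 0.06},{"ax": 0,"ay": 0,"az": 0,"dx": 0.009,"dy": 0.02,"dz": 0.02,"jaw": 0.06},{"ax": 0,"ay": 0,"az": 0,"dx": 0,"dy": 0,"dz": 0.01,"jaw": 0.06},{"ax": 0,"ay": 0,"az": 0,"dx": 0,"dy": 0,"dz": 0,"jaw": 0.06},{"ax": 0,"ay": 0,"az": 0,"dx": 0,"dy": 0,"dz": 0,"jaw": 0.06},{"ax": 0,"ay": 0,"az": 0,"dx": 0,"dy": 0,"dz": 0,"jaw": 0.06}])

```text
time_s: 13.97
eef_pos: [0.5282, -0.2249, 0.0548]
tcp_rot: [[-0.052, 0.999, -0.0], [0.999, 0.052, -0.0], [-0.0, -0.0, -1.0]]
ft_force: [-0.5, -0.2, 0.3]
grip_width: 0.0604
```

```bash
python3 go.py 0.5298 -0.2251 0.0055 93;python3 look.py r1 0.5298 -0.2251 0.02 35
```

```text
t 13.97 pos [ 0.5282 -0.2249  0.0548] jawaz 93.0 zax [-0. -0. -1.] need d [-0.0003  0.0016  0.0493] w 0.0604 F [-0.5 -0.2  0.3]
az units total 0.0
```

View pics/r1.png

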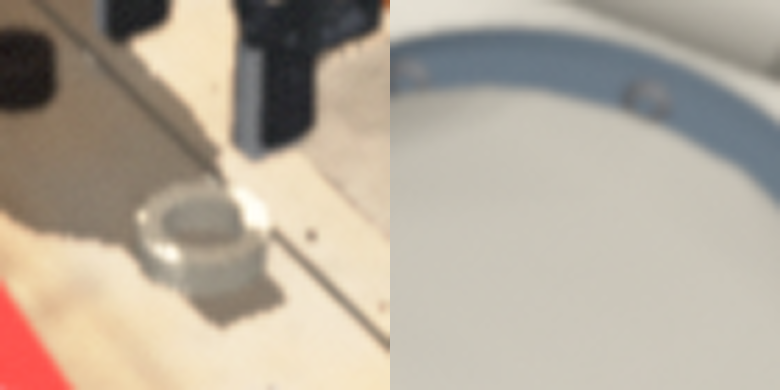

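Request:
drive_tool(targets=[{"ax": 0,"ay": 0,"az": 0,"dx": -0.0003,"dy": 0.0016,"dz": 0.02,"jaw": 0.06},{"ax": 0,"ay": 0,"az": 0,"dx": 0,"dy": 0,"dz": 0.015,"jaw": 0.06},{"ax": 0,"ay": 0,"az": 0,"dx": 0,"dy": 0,"dz": 0.01,"jaw": 0.06},{"ax": 0,"ay": 0,"az": 0,"dx": 0,"dy": 0,"dz": 0.004,"jaw": 0.06},{"ax": 0,"ay": 0,"az": 0,"dx": 0,"dy": 0,"dz": 0,"jaw": 0.06},{"ax": 0,"ay": 0,"az": 0,"dx": 0,"dy": 0,"dz": 0,"jaw": 0.045},{"ax": 0,"ay": 0,"az": 0,"dx": 0,"dy": 0,"dz": 0,"jaw": 0.035},{"ax": 0,"ay": 0,"az": 0,"dx": 0,"dy": 0,"dz": 0,"jaw": 0.025},{"ax": 0,"ay": 0,"az": 0,"dx": 0,"dy": 0,"dz": 0,"jaw": 0.025},{"ax": 0,"ay": 0,"az": 0,"dx": 0,"dy": 0,"dz": 0,"jaw": 0.025},{"ax": 0,"ay": 0,"az": 0,"dx": 0,"dy": 0,"dz": 0,"jaw": 0.025}])

```text
time_s: 14.98
eef_pos: [0.531, -0.2252, 0.0066]
tcp_rot: [[-0.053, 0.999, 0.001], [0.999, 0.053, -0.001], [-0.001, 0.001, -1.0]]
ft_force: [-2.9, -0.2, 5.5]
grip_width: 0.0334
```

```bash
python3 go.py 0.5298 -0.2251 0.0055 93;python3 look.py r2 0.5298 -0.2251 0.02 35
```

```text
t 14.98 pos [ 0.531  -0.2252  0.0066] jawaz 93.0 zax [ 0.001 -0.001 -1.   ] need d [ 0.0002 -0.0012  0.0011] w 0.0334 F [-2.9 -0.2  5.5]
az units total 0.01
```

View pics/r2.png

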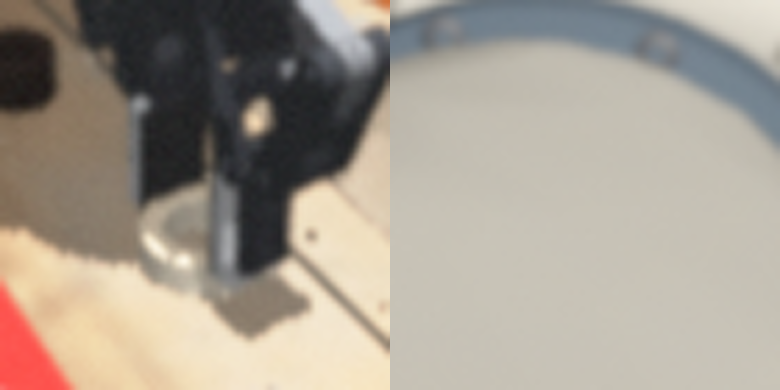

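Request:
drive_tool(targets=[{"ax": 0,"ay": 0,"az": 0,"dx": 0,"dy": 0,"dz": -0.005,"jaw": 0.025},{"ax": 0,"ay": 0,"az": 0,"dx": 0,"dy": 0,"dz": -0.01,"jaw": 0.025},{"ax": 0,"ay": 0,"az": 0,"dx": 0,"dy": 0,"dz": -0.01,"jaw": 0.025},{"ax": 0,"ay": 0,"az": 0,"dx": 0,"dy": 0,"dz": -0.015,"jaw": 0.025},{"ax": 0,"ay": 0,"az": 0,"dx": 0,"dy": 0,"dz": 0,"jaw": 0.025},{"ax": 0,"ay": 0,"az": 0,"dx": 0,"dy": 0,"dz": 0,"jaw": 0.025},{"ax": 0,"ay": 0,"az": 0,"dx": 0,"dy": 0,"dz": 0,"jaw": 0.025}])

```text
time_s: 15.67
eef_pos: [0.5305, -0.2247, 0.0455]
tcp_rot: [[-0.053, 0.999, 0.0], [0.999, 0.053, -0.0], [-0.0, 0.0, -1.0]]
ft_force: [0.3, 0.3, -0.8]
grip_width: 0.0334
```

```bash
python3 go.py 0.4383 -0.2127 0.0152 93;python3 look.py r3 0.5298 -0.2251 0.04 35
```

```text
t 15.67 pos [ 0.5305 -0.2247  0.0455] jawaz 93.0 zax [ 0. -0. -1.] need d [ 0.0169 -0.0914  0.0302] w 0.0334 F [ 0.3  0.3 -0.8]
az units total 0.0
```

View pics/r3.png

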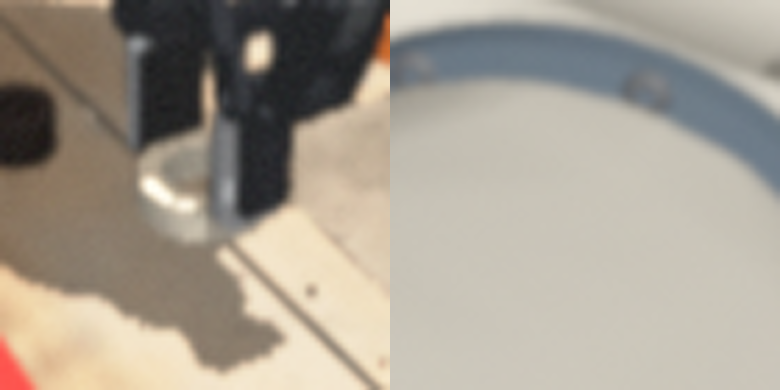

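Request:
drive_tool(targets=[{"ax": 0,"ay": 0,"az": 0,"dx": 0.0034,"dy": -0.0181,"dz": 0,"jaw": 0.025},{"ax": 0,"ay": 0,"az": 0,"dx": 0.0034,"dy": -0.0181,"dz": 0,"jaw": 0.025},{"ax": 0,"ay": 0,"az": 0,"dx": 0.0034,"dy": -0.0181,"dz": 0,"jaw": 0.025},{"ax": 0,"ay": 0,"az": 0,"dx": 0.0034,"dy": -0.0181,"dz": 0,"jaw": 0.025},{"ax": 0,"ay": 0,"az": 0,"dx": 0.0033,"dy": -0.0182,"dz": 0,"jaw": 0.025},{"ax": 0,"ay": 0,"az": 0,"dx": 0,"dy": 0,"dz": 0.012,"jaw": 0.025},{"ax": 0,"ay": 0,"az": 0,"dx": 0,"dy": 0,"dz": 0.01,"jaw": 0.025},{"ax": 0,"ay": 0,"az": 0,"dx": 0,"dy": 0,"dz": 0.004,"jaw": 0.025},{"ax": 0,"ay": 0,"az": 0,"dx": 0,"dy": 0,"dz": 0,"jaw": 0.025},{"ax": 0,"ay": 0,"az": 0,"dx": 0,"dy": 0,"dz": 0,"jaw": 0.025},{"ax": 0,"ay": 0,"az": 0,"dx": 0,"dy": 0,"dz": 0,"jaw": 0.025}])

```text
time_s: 16.68
eef_pos: [0.4396, -0.2128, 0.0193]
tcp_rot: [[-0.053, 0.999, 0.0], [0.999, 0.053, -0.0], [-0.0, 0.0, -1.0]]
ft_force: [-0.8, 0.4, -0.4]
grip_width: 0.0335
```

```bash
python3 go.py 0.4390 -0.2127 0.0148 93;python3 look.py r4 0.4383 -0.2127 0.02 35
```

```text
t 16.68 pos [ 0.4396 -0.2128  0.0193] jawaz 93.0 zax [ 0. -0. -1.] need d [ 0.0001 -0.0006  0.0045] w 0.0335 F [-0.8  0.4 -0.4]
az units total 0.01
```

View pics/r4.png

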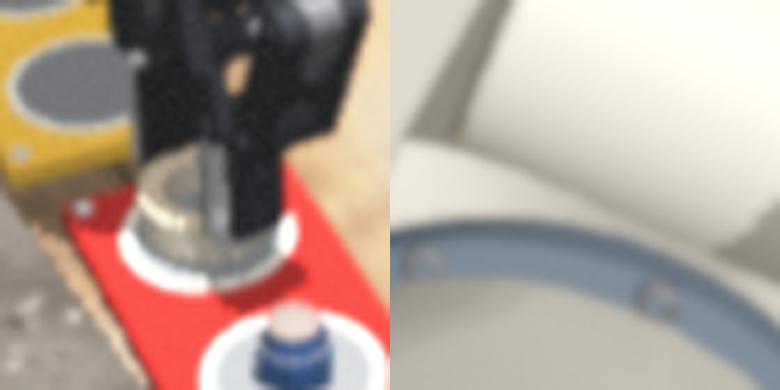

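Request:
drive_tool(targets=[{"ax": 0,"ay": 0,"az": 0,"dx": 0,"dy": -0.0006,"dz": 0.003,"jaw": 0.025},{"ax": 0,"ay": 0,"az": 0,"dx": 0,"dy": 0,"dz": 0.0015,"jaw": 0.025},{"ax": 0,"ay": 0,"az": 0,"dx": 0,"dy": 0,"dz": 0.0005,"jaw": 0.025},{"ax": 0,"ay": 0,"az": 0,"dx": 0,"dy": 0,"dz": 0,"jaw": 0.025},{"ax": 0,"ay": 0,"az": 0,"dx": 0,"dy": 0,"dz": 0,"jaw": 0.025},{"ax": 0,"ay": 0,"az": 0,"dx": 0,"dy": 0,"dz": 0,"jaw": 0.038},{"ax": 0,"ay": 0,"az": 0,"dx": 0,"dy": 0,"dz": 0,"jaw": 0.045},{"ax": 0,"ay": 0,"az": 0,"dx": 0,"dy": 0,"dz": 0,"jaw": 0.05},{"ax": 0,"ay": 0,"az": 0,"dx": 0,"dy": 0,"dz": 0,"jaw": 0.05},{"ax": 0,"ay": 0,"az": 0,"dx": 0,"dy": 0,"dz": -0.01,"jaw": 0.05},{"ax": 0,"ay": 0,"az": 0,"dx": 0,"dy": 0,"dz": -0.03,"jaw": 0.05},{"ax": 0,"ay": 0,"az": 0,"dx": 0,"dy": 0,"dz": -0.03,"jaw": 0.05},{"ax": 0,"ay": 0,"az": 0,"dx": 0,"dy": 0,"dz": -0.03,"jaw": 0.05},{"ax": 0,"ay": 0,"az": 0,"dx": 0,"dy": 0,"dz": -0.02,"jaw": 0.05}])

```text
time_s: 17.95
eef_pos: [0.4391, -0.213, 0.1375]
tcp_rot: [[-0.053, 0.999, 0.002], [0.999, 0.053, -0.001], [-0.001, 0.002, -1.0]]
ft_force: [0.6, -0.2, 0.2]
grip_width: 0.05
```

```bash
python3 go.py 0.522 -0.1262 0.055 93;python3 look.py r5 0.4324 -0.2747 0.02 50
python3 - <<'E'
from h import *
from obj import meas
D=np.load("r5_scene.npy");u,v=map(int,proj("scene",[.4383,-.2127,.014]))
print(meas("scene",D,(u-20,u+20,v-17,v+17),zmin=.012))
E
```

```text
t 17.95 pos [ 0.4391 -0.213   0.1375] jawaz 93.0 zax [ 0.002 -0.001 -1.   ] need d [0.0825 0.0871 0.0826] w 0.05 F [ 0.6 -0.2  0.2]
az units total 0.0
(np.int64(354), np.float64(21.4), (array([ 438.3, -213.8]), array([38.2, 38.7])), (array([ 438.3, -213.8]), array([38.2, 38.7])), array([ 437.8, -215. ]))
```

View pics/r5.png

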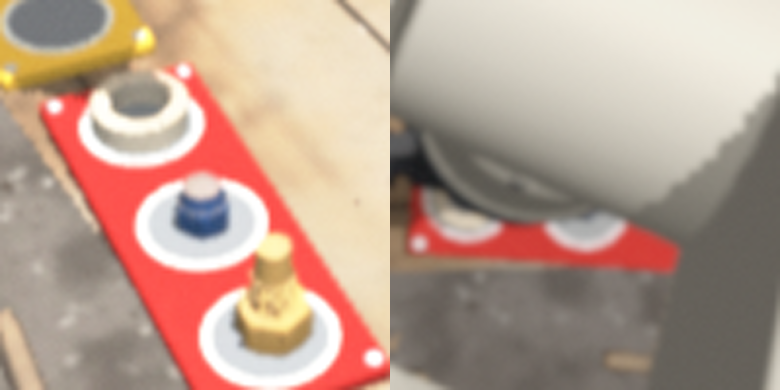

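Request:
drive_tool(targets=[{"ax": 0,"ay": 0,"az": 0,"dx": 0.0165,"dy": 0.0174,"dz": 0,"jaw": 0.05},{"ax": 0,"ay": 0,"az": 0,"dx": 0.0165,"dy": 0.0174,"dz": 0,"jaw": 0.05},{"ax": 0,"ay": 0,"az": 0,"dx": 0.0165,"dy": 0.0174,"dz": 0.02,"jaw": 0.05},{"ax": 0,"ay": 0,"az": 0,"dx": 0.0165,"dy": 0.0174,"dz": 0.03,"jaw": 0.05},{"ax": 0,"ay": 0,"az": 0,"dx": 0.0165,"dy": 0.0175,"dz": 0.03,"jaw": 0.05},{"ax": 0,"ay": 0,"az": 0,"dx": 0,"dy": 0,"dz": 0,"jaw": 0.05},{"ax": 0,"ay": 0,"az": 0,"dx": 0,"dy": 0,"dz": 0,"jaw": 0.05},{"ax": 0,"ay": 0,"az": 0,"dx": 0,"dy": 0,"dz": 0,"jaw": 0.05}])

```text
time_s: 18.72
eef_pos: [0.5205, -0.1257, 0.0542]
tcp_rot: [[-0.053, 0.999, -0.001], [0.999, 0.053, 0.0], [0.0, -0.001, -1.0]]
ft_force: [0.9, -0.0, 1.0]
grip_width: 0.05
```

```bash
python3 go.py 0.522 -0.1262 0.006 93;python3 look.py b1 0.522 -0.1262 0.02 40
python3 - <<'E'
from h import *
im,d=r.camera("top")
for n,p in dict(S1=(.4383,-.2127,.02),S2=(.4324,-.2747,.02),S3=(.4264,-.3366,.03)).items(): print(n,proj("top",p))
cv2.imwrite("pics/b1t.png",cv2.resize(im[210:300,320:440],None,fx=5,fy=5))
E
```

```text
t 18.72 pos [ 0.5205 -0.1257  0.0542] jawaz 93.1 zax [-0.001  0.    -1.   ] need d [-0.0006  0.0015  0.0482] w 0.05 F [ 0.9 -0.   1. ]
az units total 0.01
S1 [348.98706977 253.73533904]
S2 [379.28544063 255.82355652]
S3 [410.62403283 257.55750114]
```

View pics/b1.png

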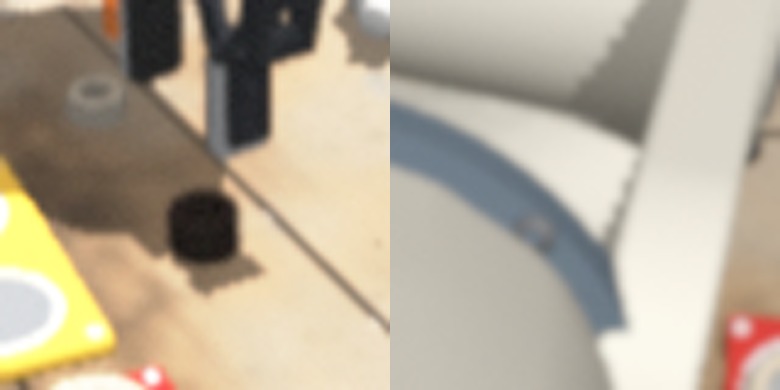

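View pics/b1t.png

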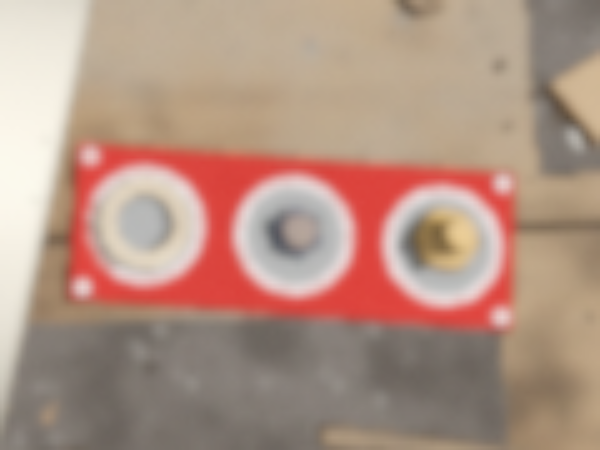

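The red kit is complete and centred on its spots in the top view: ring, cap nut and fitting at crop (146,222), (297,232) and (445,240). The near-black bushing sits under the gripper at scene crop (203,228), and the orange ring is elsewhere. I'll descend.

Request:
drive_tool(targets=[{"ax": 0,"ay": 0,"az": 0,"dx": -0.0006,"dy": 0.0012,"dz": 0.02,"jaw": 0.05},{"ax": 0,"ay": 0,"az": 0,"dx": 0,"dy": 0,"dz": 0.015,"jaw": 0.05},{"ax": 0,"ay": 0,"az": 0,"dx": 0,"dy": 0,"dz": 0.009,"jaw": 0.05},{"ax": 0,"ay": 0,"az": 0,"dx": 0,"dy": 0,"dz": 0.004,"jaw": 0.05},{"ax": 0,"ay": 0,"az": 0,"dx": 0,"dy": 0,"dz": 0,"jaw": 0.05},{"ax": 0,"ay": 0,"az": 0,"dx": 0,"dy": 0,"dz": 0,"jaw": 0.035},{"ax": 0,"ay": 0,"az": 0,"dx": 0,"dy": 0,"dz": 0,"jaw": 0.025},{"ax": 0,"ay": 0,"az": 0,"dx": 0,"dy": 0,"dz": 0,"jaw": 0.015},{"ax": 0,"ay": 0,"az": 0,"dx": 0,"dy": 0,"dz": 0,"jaw": 0.015},{"ax": 0,"ay": 0,"az": 0,"dx": 0,"dy": 0,"dz": 0,"jaw": 0.015},{"ax": 0,"ay": 0,"az": 0,"dx": 0,"dy": 0,"dz": 0,"jaw": 0.015}])

```text
time_s: 19.78
eef_pos: [0.5229, -0.1265, 0.0075]
tcp_rot: [[-0.053, 0.999, 0.001], [0.999, 0.053, -0.0], [-0.001, 0.001, -1.0]]
ft_force: [-1.1, -0.3, 6.6]
grip_width: 0.0229
```

Request:
drive_tool(targets=[{"ax": 0,"ay": 0,"az": 0,"dx": 0,"dy": 0,"dz": -0.005,"jaw": 0.015},{"ax": 0,"ay": 0,"az": 0,"dx": 0,"dy": 0,"dz": -0.01,"jaw": 0.015},{"ax": 0,"ay": 0,"az": 0,"dx": 0,"dy": 0,"dz": -0.01,"jaw": 0.015},{"ax": 0,"ay": 0,"az": 0,"dx": 0,"dy": 0,"dz": -0.015,"jaw": 0.015},{"ax": 0,"ay": 0,"az": 0,"dx": 0,"dy": 0,"dz": 0,"jaw": 0.015},{"ax": 0,"ay": 0,"az": 0,"dx": 0,"dy": 0,"dz": 0,"jaw": 0.015},{"ax": 0,"ay": 0,"az": 0,"dx": 0,"dy": 0,"dz": 0,"jaw": 0.015}])

```text
time_s: 20.37
eef_pos: [0.5224, -0.1262, 0.0465]
tcp_rot: [[-0.053, 0.999, 0.001], [0.999, 0.053, -0.0], [-0.0, 0.001, -1.0]]
ft_force: [-0.8, -0.1, -1.0]
grip_width: 0.0226
```

```bash
python3 go.py 0.4384 -0.1329 0.0152 93;python3 look.py b2 0.522 -0.1262 0.04 35
```

```text
t 20.37 pos [ 0.5224 -0.1262  0.0465] jawaz 93.0 zax [ 0.001 -0.    -1.   ] need d [-0.0022 -0.0842  0.0313] w 0.0226 F [-0.8 -0.1 -1. ]
az units total 0.0
```

View pics/b2.png

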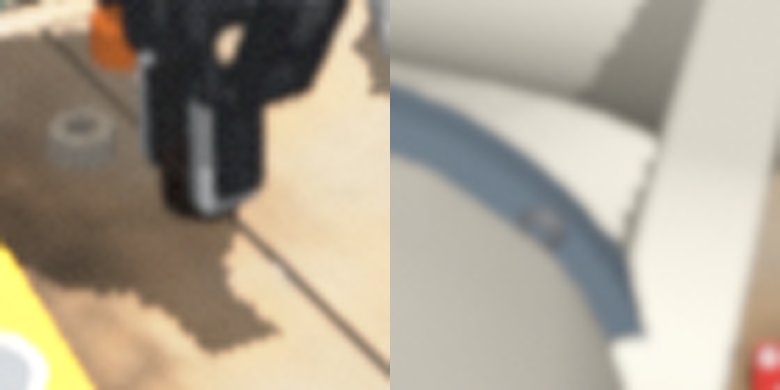

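Request:
drive_tool(targets=[{"ax": 0,"ay": 0,"az": 0,"dx": -0.0004,"dy": -0.0167,"dz": 0,"jaw": 0.015},{"ax": 0,"ay": 0,"az": 0,"dx": -0.0004,"dy": -0.0167,"dz": 0,"jaw": 0.015},{"ax": 0,"ay": 0,"az": 0,"dx": -0.0004,"dy": -0.0167,"dz": 0,"jaw": 0.015},{"ax": 0,"ay": 0,"az": 0,"dx": -0.0005,"dy": -0.0167,"dz": 0,"jaw": 0.015},{"ax": 0,"ay": 0,"az": 0,"dx": -0.0005,"dy": -0.0168,"dz": 0,"jaw": 0.015},{"ax": 0,"ay": 0,"az": 0,"dx": 0,"dy": 0,"dz": 0.012,"jaw": 0.015},{"ax": 0,"ay": 0,"az": 0,"dx": 0,"dy": 0,"dz": 0.01,"jaw": 0.015},{"ax": 0,"ay": 0,"az": 0,"dx": 0,"dy": 0,"dz": 0.003,"jaw": 0.015},{"ax": 0,"ay": 0,"az": 0,"dx": 0,"dy": 0,"dz": 0,"jaw": 0.015},{"ax": 0,"ay": 0,"az": 0,"dx": 0,"dy": 0,"dz": 0,"jaw": 0.015},{"ax": 0,"ay": 0,"az": 0,"dx": 0,"dy": 0,"dz": 0,"jaw": 0.015}])

```text
time_s: 21.38
eef_pos: [0.4395, -0.1329, 0.0213]
tcp_rot: [[-0.053, 0.999, 0.0], [0.999, 0.053, -0.0], [-0.0, 0.0, -1.0]]
ft_force: [-0.1, -1.1, 0.7]
grip_width: 0.0225
```

```bash
python3 go.py 0.4389 -0.1329 0.0155 93;python3 look.py b3 0.4384 -0.1329 0.02 35
```

```text
t 21.38 pos [ 0.4395 -0.1329  0.0213] jawaz 93.0 zax [ 0. -0. -1.] need d [-0.     -0.0006  0.0058] w 0.0225 F [-0.1 -1.1  0.7]
az units total 0.01
```

View pics/b3.png

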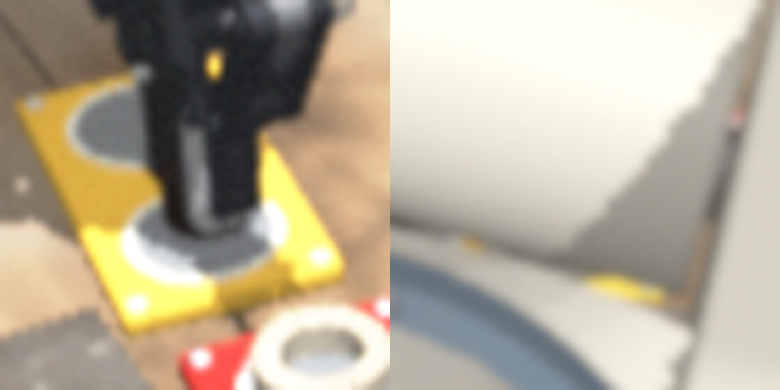

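Request:
drive_tool(targets=[{"ax": 0,"ay": 0,"az": 0,"dx": 0,"dy": -0.0006,"dz": 0.004,"jaw": 0.015},{"ax": 0,"ay": 0,"az": 0,"dx": 0,"dy": 0,"dz": 0.0015,"jaw": 0.015},{"ax": 0,"ay": 0,"az": 0,"dx": 0,"dy": 0,"dz": 0.0008,"jaw": 0.015},{"ax": 0,"ay": 0,"az": 0,"dx": 0,"dy": 0,"dz": 0,"jaw": 0.015},{"ax": 0,"ay": 0,"az": 0,"dx": 0,"dy": 0,"dz": 0,"jaw": 0.015},{"ax": 0,"ay": 0,"az": 0,"dx": 0,"dy": 0,"dz": 0,"jaw": 0.028},{"ax": 0,"ay": 0,"az": 0,"dx": 0,"dy": 0,"dz": 0,"jaw": 0.036},{"ax": 0,"ay": 0,"az": 0,"dx": 0,"dy": 0,"dz": 0,"jaw": 0.042},{"ax": 0,"ay": 0,"az": 0,"dx": 0,"dy": 0,"dz": 0,"jaw": 0.042},{"ax": 0,"ay": 0,"az": 0,"dx": 0,"dy": 0,"dz": -0.01,"jaw": 0.042},{"ax": 0,"ay": 0,"az": 0,"dx": 0,"dy": 0,"dz": -0.03,"jaw": 0.045},{"ax": 0,"ay": 0,"az": 0,"dx": 0,"dy": 0,"dz": -0.03,"jaw": 0.045},{"ax": 0,"ay": 0,"az": 0,"dx": 0,"dy": 0,"dz": -0.03,"jaw": 0.045},{"ax": 0,"ay": 0,"az": 0,"dx": 0,"dy": 0,"dz": -0.02,"jaw": 0.045}])

```text
time_s: 22.65
eef_pos: [0.439, -0.1331, 0.1381]
tcp_rot: [[-0.053, 0.999, 0.002], [0.999, 0.053, -0.001], [-0.001, 0.002, -1.0]]
ft_force: [0.0, 0.2, 0.2]
grip_width: 0.0447
```

```bash
python3 go.py 0.5282 -0.0286 0.055 90;python3 look.py b5 0.4384 -0.1329 0.02 35
python3 - <<'E'
from h import *
from obj import meas
D=np.load("b5_scene.npy");u,v=map(int,proj("scene",[.4384,-.1329,.016]))
print(meas("scene",D,(u-16,u+16,v-14,v+14),zmin=.012))
E
```

```text
t 22.65 pos [ 0.439  -0.1331  0.1381] jawaz 93.0 zax [ 0.002 -0.001 -1.   ] need d [0.0997 0.0944 0.0832] w 0.0447 F [0.  0.2 0.2]
az units total 0.5
(np.int64(208), np.float64(25.5), (array([ 439. , -135.1]), array([25.2, 27.8])), (array([ 439. , -134.8]), array([23.8, 27.2])), array([ 438.6, -135. ]))
```

View pics/b5.png

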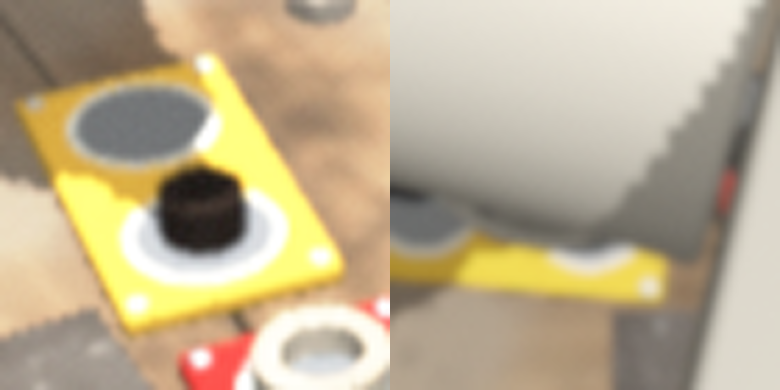

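Request:
drive_tool(targets=[{"ax": 0,"ay": 0,"az": 0,"dx": 0.0199,"dy": 0.0189,"dz": 0,"jaw": 0.045},{"ax": 0,"ay": 0,"az": 0,"dx": 0.0199,"dy": 0.0189,"dz": 0,"jaw": 0.045},{"ax": 0,"ay": 0,"az": 0,"dx": 0.0199,"dy": 0.0189,"dz": 0.02,"jaw": 0.045},{"ax": 0,"ay": 0,"az": 0,"dx": 0.02,"dy": 0.0188,"dz": 0.03,"jaw": 0.045},{"ax": 0,"ay": 0,"az": 0,"dx": 0.02,"dy": 0.0188,"dz": 0.03,"jaw": 0.045},{"ax": 0,"ay": 0,"az": 0.5,"dx": 0,"dy": 0,"dz": 0,"jaw": 0.045},{"ax": 0,"ay": 0,"az": 0,"dx": 0,"dy": 0,"dz": 0,"jaw": 0.045},{"ax": 0,"ay": 0,"az": 0,"dx": 0,"dy": 0,"dz": 0,"jaw": 0.045},{"ax": 0,"ay": 0,"az": 0,"dx": 0,"dy": 0,"dz": 0,"jaw": 0.045}])

```text
time_s: 23.5
eef_pos: [0.5271, -0.0287, 0.0555]
tcp_rot: [[-0.001, 1.0, 0.0], [1.0, 0.001, -0.0], [-0.0, 0.0, -1.0]]
ft_force: [-0.6, -0.6, -0.9]
grip_width: 0.0448
```

```bash
python3 go.py 0.5282 -0.0286 0.0055 90;python3 look.py n1 0.5282 -0.0286 0.02 35
python3 - <<'E'
from h import *
from obj import *
print(meas("scene",np.load("n1_scene.npy"),boxes["scene"]["nut"]))
E
```

```text
t 23.5 pos [ 0.5271 -0.0287  0.0555] jawaz 90.1 zax [ 0. -0. -1.] need d [0.0002 0.0011 0.05  ] w 0.0448 F [-0.6 -0.6 -0.9]
az units total 0.01
(np.int64(101), np.float64(12.3), (array([529. , -30.5]), array([23.3, 24.2])), (array([529.1, -30.5]), array([23. , 24.2])), array([529.2, -30.4]))
```

View pics/n1.png

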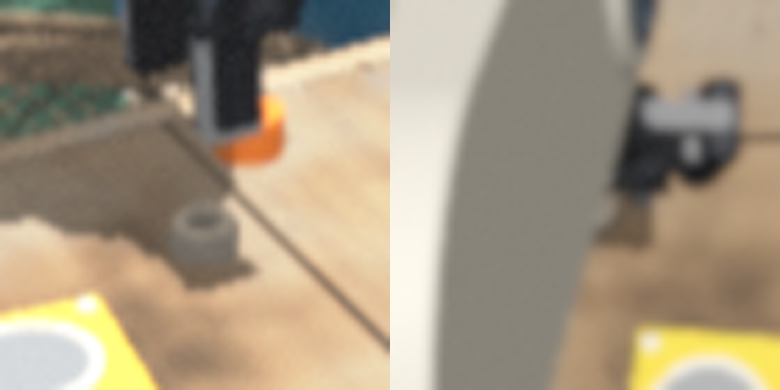

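The bright grey nut is under the open fingers at scene crop (205,232), and the orange ring at (255,130) is clear behind it. Going down.

Request:
drive_tool(targets=[{"ax": 0,"ay": 0,"az": 0,"dx": -0.0003,"dy": 0.0009,"dz": 0.02,"jaw": 0.045},{"ax": 0,"ay": 0,"az": 0,"dx": 0,"dy": 0,"dz": 0.015,"jaw": 0.045},{"ax": 0,"ay": 0,"az": 0,"dx": 0,"dy": 0,"dz": 0.01,"jaw": 0.045},{"ax": 0,"ay": 0,"az": 0,"dx": 0,"dy": 0,"dz": 0.005,"jaw": 0.045},{"ax": 0,"ay": 0,"az": 0,"dx": 0,"dy": 0,"dz": 0,"jaw": 0.045},{"ax": 0,"ay": 0,"az": 0,"dx": 0,"dy": 0,"dz": 0,"jaw": 0.032},{"ax": 0,"ay": 0,"az": 0,"dx": 0,"dy": 0,"dz": 0,"jaw": 0.022},{"ax": 0,"ay": 0,"az": 0,"dx": 0,"dy": 0,"dz": 0,"jaw": 0.012},{"ax": 0,"ay": 0,"az": 0,"dx": 0,"dy": 0,"dz": 0,"jaw": 0.012},{"ax": 0,"ay": 0,"az": 0,"dx": 0,"dy": 0,"dz": 0,"jaw": 0.012},{"ax": 0,"ay": 0,"az": 0,"dx": 0,"dy": 0,"dz": 0,"jaw": 0.012}])

```text
time_s: 24.52
eef_pos: [0.5287, -0.0287, 0.006]
tcp_rot: [[-0.001, 1.0, 0.001], [1.0, 0.001, -0.0], [-0.0, 0.001, -1.0]]
ft_force: [-1.6, -0.9, 5.1]
grip_width: 0.0187
```

Request:
drive_tool(targets=[{"ax": 0,"ay": 0,"az": 0,"dx": 0,"dy": 0,"dz": -0.005,"jaw": 0.012},{"ax": 0,"ay": 0,"az": 0,"dx": 0,"dy": 0,"dz": -0.01,"jaw": 0.012},{"ax": 0,"ay": 0,"az": 0,"dx": 0,"dy": 0,"dz": -0.01,"jaw": 0.012},{"ax": 0,"ay": 0,"az": 0,"dx": 0,"dy": 0,"dz": -0.015,"jaw": 0.012},{"ax": 0,"ay": 0,"az": 0,"dx": 0,"dy": 0,"dz": 0,"jaw": 0.012},{"ax": 0,"ay": 0,"az": 0,"dx": 0,"dy": 0,"dz": 0,"jaw": 0.012},{"ax": 0,"ay": 0,"az": 0,"dx": 0,"dy": 0,"dz": 0,"jaw": 0.012}])

```text
time_s: 25.1
eef_pos: [0.5283, -0.0286, 0.0452]
tcp_rot: [[-0.0, 1.0, 0.001], [1.0, 0.0, -0.0], [-0.0, 0.001, -1.0]]
ft_force: [0.0, -0.2, -1.0]
grip_width: 0.0182
```

```bash
python3 go.py 0.4453 -0.0715 0.0145 90;python3 look.py n2 0.528 -0.0286 0.04 35
```

```text
t 25.1 pos [ 0.5283 -0.0286  0.0452] jawaz 90.0 zax [ 0.001 -0.    -1.   ] need d [-0.0428 -0.083   0.0307] w 0.0182 F [ 0.  -0.2 -1. ]
az units total 0.0
```

View pics/n2.png

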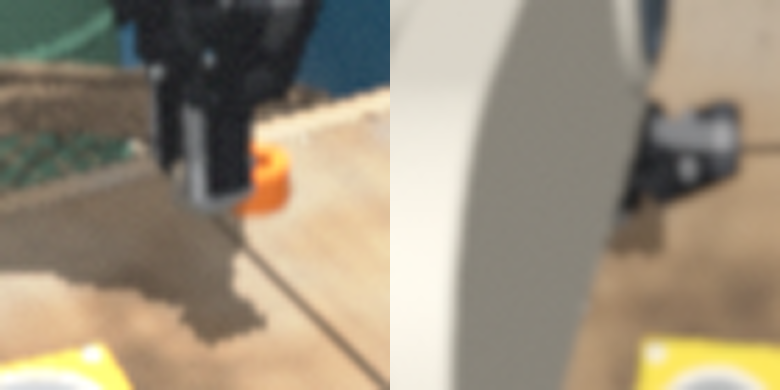

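Request:
drive_tool(targets=[{"ax": 0,"ay": 0,"az": 0,"dx": -0.0086,"dy": -0.0166,"dz": 0,"jaw": 0.012},{"ax": 0,"ay": 0,"az": 0,"dx": -0.0086,"dy": -0.0166,"dz": 0,"jaw": 0.012},{"ax": 0,"ay": 0,"az": 0,"dx": -0.0086,"dy": -0.0166,"dz": 0,"jaw": 0.012},{"ax": 0,"ay": 0,"az": 0,"dx": -0.0085,"dy": -0.0166,"dz": 0,"jaw": 0.012},{"ax": 0,"ay": 0,"az": 0,"dx": -0.0085,"dy": -0.0165,"dz": 0,"jaw": 0.012},{"ax": 0,"ay": 0,"az": 0,"dx": 0,"dy": 0,"dz": 0.012,"jaw": 0.012},{"ax": 0,"ay": 0,"az": 0,"dx": 0,"dy": 0,"dz": 0.01,"jaw": 0.012},{"ax": 0,"ay": 0,"az": 0,"dx": 0,"dy": 0,"dz": 0.003,"jaw": 0.012},{"ax": 0,"ay": 0,"az": 0,"dx": 0,"dy": 0,"dz": 0,"jaw": 0.012},{"ax": 0,"ay": 0,"az": 0,"dx": 0,"dy": 0,"dz": 0,"jaw": 0.012},{"ax": 0,"ay": 0,"az": 0,"dx": 0,"dy": 0,"dz": 0,"jaw": 0.012}])

```text
time_s: 26.12
eef_pos: [0.4458, -0.0713, 0.02]
tcp_rot: [[-0.001, 1.0, 0.0], [1.0, 0.001, -0.0], [-0.0, 0.0, -1.0]]
ft_force: [-0.1, 0.0, -0.5]
grip_width: 0.0186
```

```bash
python3 go.py 0.4453 -0.0715 0.014 90;python3 look.py n3 0.4453 -0.0715 0.02 35
```

```text
t 26.12 pos [ 0.4458 -0.0713  0.02  ] jawaz 90.1 zax [ 0. -0. -1.] need d [-0.0002 -0.0005  0.006 ] w 0.0186 F [-0.1  0.  -0.5]
az units total 0.01
```

View pics/n3.png

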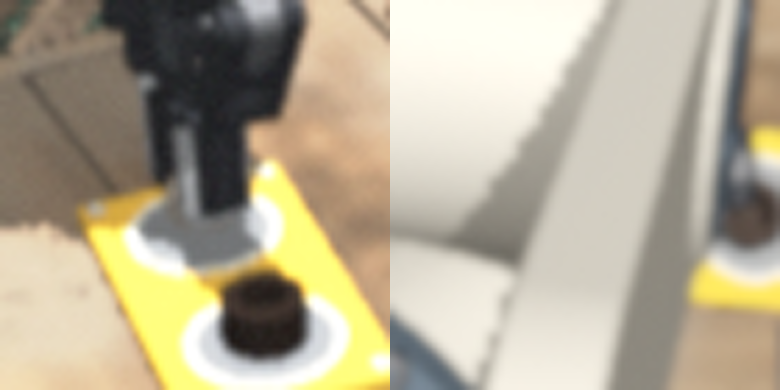

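Request:
drive_tool(targets=[{"ax": 0,"ay": 0,"az": 0,"dx": 0,"dy": -0.0005,"dz": 0.004,"jaw": 0.012},{"ax": 0,"ay": 0,"az": 0,"dx": 0,"dy": 0,"dz": 0.0015,"jaw": 0.012},{"ax": 0,"ay": 0,"az": 0,"dx": 0,"dy": 0,"dz": 0.0008,"jaw": 0.012},{"ax": 0,"ay": 0,"az": 0,"dx": 0,"dy": 0,"dz": 0,"jaw": 0.012},{"ax": 0,"ay": 0,"az": 0,"dx": 0,"dy": 0,"dz": 0,"jaw": 0.012},{"ax": 0,"ay": 0,"az": 0,"dx": 0,"dy": 0,"dz": 0,"jaw": 0.024},{"ax": 0,"ay": 0,"az": 0,"dx": 0,"dy": 0,"dz": 0,"jaw": 0.034},{"ax": 0,"ay": 0,"az": 0,"dx": 0,"dy": 0,"dz": 0,"jaw": 0.038},{"ax": 0,"ay": 0,"az": 0,"dx": 0,"dy": 0,"dz": 0,"jaw": 0.038},{"ax": 0,"ay": 0,"az": 0,"dx": 0,"dy": 0,"dz": -0.01,"jaw": 0.038},{"ax": 0,"ay": 0,"az": 0,"dx": 0,"dy": 0,"dz": -0.03,"jaw": 0.04},{"ax": 0,"ay": 0,"az": 0,"dx": 0,"dy": 0,"dz": -0.03,"jaw": 0.04},{"ax": 0,"ay": 0,"az": 0,"dx": 0,"dy": 0,"dz": -0.03,"jaw": 0.04},{"ax": 0,"ay": 0,"az": 0,"dx": 0,"dy": 0,"dz": -0.04,"jaw": 0.04},{"ax": 0,"ay": 0,"az": 0,"dx": 0,"dy": 0,"dz": -0.04,"jaw": 0.04}])

```text
time_s: 27.47
eef_pos: [0.4438, -0.0713, 0.1957]
tcp_rot: [[-0.0, 1.0, -0.001], [1.0, 0.0, 0.0], [0.0, -0.001, -1.0]]
ft_force: [1.4, -0.5, -0.1]
grip_width: 0.0401
```

```bash
python3 go.py 0.35 0.35 0.2 90;python3 look.py n5 0.4453 -0.0715 0.02 35
python3 - <<'E'
from h import *
from obj import meas
D=np.load("n5_scene.npy");u,v=map(int,proj("scene",[.4453,-.0715,.014]))
print(meas("scene",D,(u-14,u+14,v-12,v+12),zmin=.012))
E
```

```text
t 27.47 pos [ 0.4438 -0.0713  0.1957] jawaz 90.0 zax [-0.001  0.    -1.   ] need d [ 0.4214 -0.0936 -0.0041] w 0.0401 F [ 1.4 -0.5 -0.1]
az units total 0.0
(np.int64(126), np.float64(20.7), (array([445.6, -73. ]), array([24.5, 25.2])), (array([446. , -72.5]), array([23.7, 24.2])), array([445.5, -73.7]))
```

View pics/n5.png

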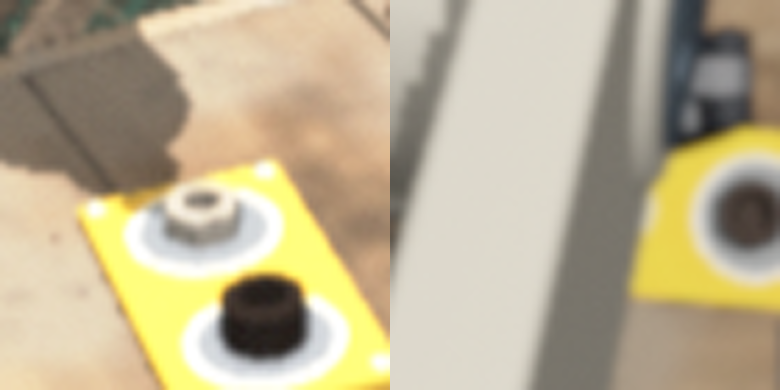

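Request:
drive_tool(targets=[{"ax": 0,"ay": 0,"az": 0,"dx": 0.035,"dy": 0,"dz": 0,"jaw": 0.04},{"ax": 0,"ay": 0,"az": 0,"dx": 0.035,"dy": 0,"dz": 0,"jaw": 0.04},{"ax": 0,"ay": 0,"az": 0,"dx": 0.035,"dy": 0,"dz": 0,"jaw": 0.04},{"ax": 0,"ay": 0,"az": 0,"dx": 0.035,"dy": 0,"dz": 0,"jaw": 0.04},{"ax": 0,"ay": 0,"az": 0,"dx": 0.035,"dy": 0,"dz": 0,"jaw": 0.04},{"ax": 0,"ay": 0,"az": 0,"dx": 0.035,"dy": 0,"dz": 0,"jaw": 0.04},{"ax": 0,"ay": 0,"az": 0,"dx": 0.035,"dy": 0,"dz": 0,"jaw": 0.04},{"ax": 0,"ay": 0,"az": 0,"dx": 0.035,"dy": 0,"dz": 0,"jaw": 0.04},{"ax": 0,"ay": 0,"az": 0,"dx": 0.035,"dy": 0,"dz": 0,"jaw": 0.04},{"ax": 0,"ay": 0,"az": 0,"dx": 0.035,"dy": 0,"dz": 0,"jaw": 0.04},{"ax": 0,"ay": 0,"az": 0,"dx": 0.035,"dy": 0,"dz": 0,"jaw": 0.04},{"ax": 0,"ay": 0,"az": 0,"dx": 0.035,"dy": 0,"dz": 0,"jaw": 0.04}])

```text
time_s: 28.57
eef_pos: [0.4439, 0.3501, 0.1938]
tcp_rot: [[-0.001, 1.0, -0.0], [1.0, 0.001, -0.0], [-0.0, -0.0, -1.0]]
ft_force: [0.7, -0.3, 0.4]
grip_width: 0.0399
```

```bash
python3 look.py f
python3 - <<'E'
from h import *
from obj import meas,boxes
T=dict(ring=(.4383,-.2127,.014),cap=(.4324,-.2747,.018),fit=(.4264,-.3366,.028),bush=(.4384,-.1329,.016),nut=(.4453,-.0715,.014))
for k,p in T.items():
  for n in("top","scene"):
    u,v=map(int,proj(n,p)); s=14 if n=="top" else 19
    m=meas(n,np.load(f"f_{n}.npy"),(u-s,u+s,v-s,v+s),zmin=.012); print(k,n,m[1],m[2][0],m[2][1],"err",np.round(m[2][0]-np.array(p[:2])*1e3,1))
for k in("rnut","bolt"):
  for n in("top","scene"): print(k,n,[str(meas(n,np.load(f"{q}"),boxes[n][k])[2][0]) for q in(n+"0.npy",f"f_{n}.npy")])
im=cv2.imread("pics/f_top_full.png")[130:290,210:430]
cv2.imwrite("pics/f_t.png",cv2.resize(im,None,fx=3.6,fy=3.6,interpolation=cv2.INTER_CUBIC))
E
```

```text
ring top 21.7 [ 436.1 -212. ] [36.9 39.1] err [-2.2  0.7]
ring scene 21.3 [ 438.3 -213.8] [38.1 39.7] err [ 0.  -1.1]
cap top 28.8 [ 430.3 -274.9] [20.2 18.7] err [-2.1 -0.2]
cap scene 27.5 [ 432.5 -277.3] [20.4 18.6] err [ 0.1 -2.6]
fit top 48.3 [ 426.5 -335.1] [25.4 24.7] err [0.1 1.5]
fit scene 47.7 [ 428.2 -338.3] [24.5 25.4] err [ 1.8 -1.7]
bush top 26.4 [ 438.1 -132.6] [26.  24.9] err [-0.3  0.3]
bush scene 25.2 [ 439.1 -134.1] [25.1 27.7] err [ 0.7 -1.2]
nut top 21.3 [442.7 -69.8] [22.5 23.4] err [-2.6  1.7]
nut scene 20.3 [445.7 -72.8] [23.8 24.6] err [ 0.4 -1.3]
rnut top ['[ 533.3 -335.4]', '[ 532.4 -335.3]']
rnut scene ['[ 534.1 -338.3]', '[ 535.2 -338.1]']
bolt top ['[ 593.1 -273.6]', '[ 593.9 -273.7]']
bolt scene ['[ 598.9 -265.4]', '[ 599.6 -267.7]']
```

View pics/f_t.png

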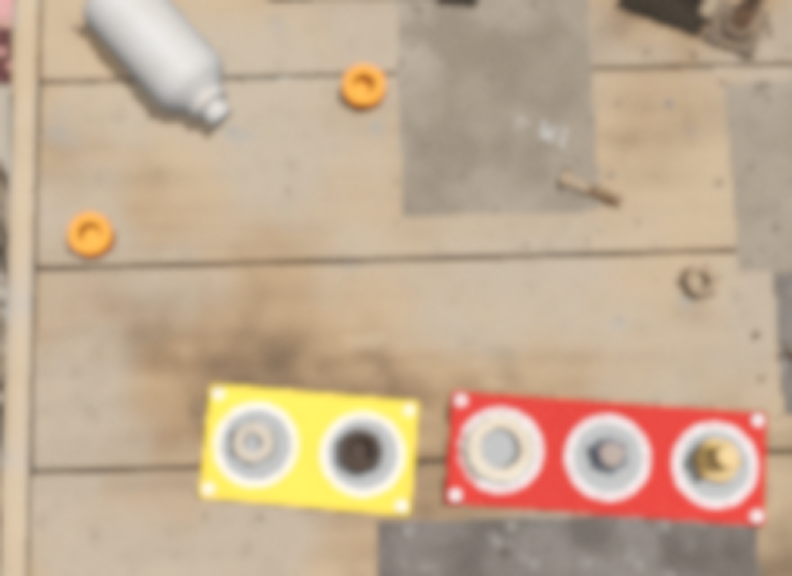

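All five parts are within about 2 mm of their spot centres, averaged over the two views. The rusty nut and bolt, both orange rings and the bottle haven't moved. I'll hand the job in.

```bash
python3 -c "
from station import r
print(r.get_obs()['time_s']); print(r.close_job())"
```

```text
28.6667
the job is handed in; nothing more can be done
None
```

I made up both kits and handed the job in at 28.7 s. The brass fitting, blue capped nut and spacer ring went on the red board first. The dark bushing and bright grey nut then went on the yellow board.

- **Position:** in the last check, with the arm clear, every part was upright and within about 2 mm of its spot centre, averaged over both cameras. The tops stood at the expected heights, reading 0–2 mm high.
- **Left alone:** the rusty nut, the rusty bolt and both orange look-alikes have not moved.
- **Disagreements:** the two cameras differed by 1–4 mm on part positions, beyond the stated 2 mm. Single-view offsets reached about 3 mm. The gripper width read 2–5 mm under the parts' nominal sizes in every grasp, but none slipped.

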